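Sort two stand bars by the length gauge into the sloping rack

ROBOT

A 7-joint arm with a two-finger parallel gripper is mounted at the origin on the work surface. World frame = base frame: x ahead of the robot, y to its left, z up, the work surface at z = 0. Lengths are in m, angles in rad, forces in N, time in s.
With the tool pointing down it reaches from about 0.4 to 0.85 m from the base axis. Payload 4.5 kg.
Tool frame: the origin (TCP) lies midway between the tips of the shut fingers; the grasp point (between the pads) lies 19 mm behind it; x points along the fingers, y is the direction in which the jaws open and shut, and the axes are right-handed (so a half turn about x gives the same grasp; the last joint's range is limited). The gripper opens to 88 mm and grips with 3 to 60 N. Pads are 18 mm wide; open, the fingers measure 123 mm over their backs; the gripper's body (75 mm by 187 mm) begins 45 mm behind the grasp point.
Start: joints at [1.325, 0.689, -0.195, 1.565, 0.157, 0.902, -0.215], TCP at [0.173, -0.601, 0.239] pointing down, gripper open.
Joint ranges: [-3.01, 3.01], [-0.46, 2.08], [-1.47, 1.51], [0.13, 2.56], [-1, 4.14], [0.04, 2.09], [-2.66, 2.66]. Speed limits (rad/s): [2.57, 2.57, 3.14, 3.14, 3.14, 3.14, 3.14].

INTERFACE

Orientations are given as a unit quaternion [x, y, z, w].
In Python, from plant import r, eyes gives the robot as it stands.
- The arm moves only by the shell command python3 -m pendant 'ROWS' [FORCE]. ROWS is JSON, a list that holds one entry, the list of rows, each a list of 7 numbers: the turn, a rotation vector about the tool's x, y, z in rad, then the shift along the tool's x, y, z in cm, then the finger opening in cm, from 0 to 8.81. A call has 1 to 10 rows; each row shifts and turns the commanded pose from where the row before left it, along the tool's axes as they then stand; what a row does not reach is not made up. A row lasts 1/12 s, in which the tool goes at most 41.7 mm and 7.16 degrees, less where a joint would pass 70% of its speed; a pose out of reach is approached as far as the arm can. A call is refused whole if a number of a shift passes 4.17 or a number of a turn 0.125, either way. A call with a gripper value outside its range is refused whole. The fingers move at their own pace and stop on an object; FORCE is the grip in N (left out, the last holds). Time passes only in rows, so rows that do not move let the fingers close. It gives the time, the measured TCP pose, the force and the opening at its end, in the units of the state.
- r.get_state(): the state, without advancing time (a new reading comes with each control period).
- eyes.snapshot(name): name is "scene" or "top" or "wrist"; returns the picture (384x512x3 uint8, red, green, blue); there is no depth.
- eyes.camera_info(name): a dict with "fovy" (degrees; the focal length in pixels is half the picture's height over the tangent of half this angle, whatever the lens; pixels are square), "cx", "cy" (the principal point, pixels), "D" ([k1, k2, p1, p2, k3] as OpenCV has them; the pictures are not rectified), "world_from_camera" (4x4, takes a point from camera to world coordinates). Camera axes: x right, y up, looking along -z (the intrinsics and any distortion apply to the point x, -y, -z); pixel columns grow to the right and rows downward; lengths in m; the calibration is good to about 2 mm. A picture is of the moment at which its call begins: read the wrist's pose just before it. camera_info takes no time and is no camera call; for the wrist camera it gives the pose at the moment of the call.
- r.finish_job(): hands the job in, once; it reports no verdict.
The state is a dict: "clock": time; "q": joint angles; "qd": joint speeds; "joint_torque": joint torques, N m; "tool_pos": TCP position; "eef_rot": TCP orientation; "contact_force": force on the tool from outside, world axes, zero at the start; "moment": the same for the moment, N m; "opening": opening from 0.0 (shut) to 1.0 (fully open).
Only numpy, scipy, OpenCV 4.12 (cv2) and the standard library are available. Lean on these libraries where they do the work, as an engineer would, in place of code of your own. Each camera call takes 0.05 s, during which the arm holds its last target.

TASK

Two square steel stand bars of different length lie on the microscope desk: sort them into the sloping rack under the strip lamp. First lay the short bar fully down in the slot of the aluminium length gauge and let go of it there to prove it fits; in the end the short bar must lie flat on the sloping floor of the rack's short compartment and the long bar likewise in the long compartment, both released. Lay the bars down rather than dropping or throwing them, and leave the dropper bottle, glass mug and petri dish where they stand.

Things in the scene. Friction and masses are not known exactly. Their poses are not given: they have to be found in the camera images.
- short_bar: short square bar of bright steel, 90 x 22 x 22 mm, about 0.18 kg, lying on the desk. Origin at its centre (11 mm above the desk at the start); its x axis runs along its length.
- long_bar: long square bar of bright steel, 130 x 22 x 22 mm, about 0.26 kg, lying on the desk. Origin at its centre; its x axis runs along its length.
- gauge: fixed gauge, 136 x 54 x 26 mm, aluminium stops on a dark base. Origin mid-underside, x along the slot, z up. Slot 98 x 30 mm, floor 10 mm above the desk; end stops and corner cheeks rise to 26 mm. Cheeks reach 22 mm in from each stop; between them the long sides are open for fingers (only the 10 mm base plate below). The short bar fits with 4 mm to spare all round; lying in it, its centre is 21 mm above the desk.
- short_bed: short compartment of the rack: grey tray with a white rim, sloping 30 degrees, low end towards the robot. Inside 100 x 70 mm, rim 10 mm high (4 mm thick at the sides, 6 mm at the ends). Origin at the centre of its floor's surface, 60 mm above the desk; x points up the slope along its length, y across, z square to the floor. A bar lying flat has its centre at z = 11 mm.
- long_bed: long compartment of the rack, beside the short one (either may be on the left), same slope, floor height, rim, width and axes, but 140 mm long inside. Origin at the centre of its floor, on the floor's surface. A bar lying flat in it has its centre at z = 11 mm.
- rack: fixed rack base 170 x 200 mm. Origin on the desk below the midpoint of the tray centres (86 mm apart along y); x away from the robot, z up. Carries a strip lamp: x 15 to 51, y -115 to 115, z 223 to 247 mm, on posts at x 98, y +-93 mm. It blocks a gripper coming straight down on the trays: come in leaned back some 30 degrees, square to their floor.
- dropper: loose white dropper bottle, 36 mm across, 112 mm high; origin at the centre of its underside. Not to be disturbed.
- mug: loose glass mug, 80 mm across, 95 mm high, handle along its y axis; origin at the centre of its underside. Not to be disturbed.
- dish: loose clear petri dish, 90 mm across, 15 mm high; origin at the centre of its underside. Not to be disturbed.
Mind the look-alikes: they are no part of the job. What is shaped like the long_bar but brown or yellow is not meant.

How it is judged:
On the way:
1. the short bar lies fully down in the gauge slot, released (x of short_bar in the frame of gauge between -0.007 and 0.007 m and y of short_bar in the frame of gauge between -0.009 and 0.009 m and z of short_bar in the frame of gauge between 0.016 and 0.0245 m and angle between the x axis of short_bar and the x axis of gauge, either way round below 0.2 rad and contact force between short_bar and the fingers below 0.1 N and linear speed of short_bar below 0.02 m/s), for 0.2 s.
At the end, for the whole second after the job is handed in: the short bar lies flat on the floor of the short compartment and the long bar flat on the floor of the long compartment: each bar's centre within 9 mm of the compartment's middle along the slope, within 26 mm across it and 6 to 14.5 mm above the floor, released and at rest (x of short_bar in the frame of short_bed between -0.009 and 0.009 m and y of short_bar in the frame of short_bed between -0.026 and 0.026 m and z of short_bar in the frame of short_bed between 0.006 and 0.0145 m and linear speed of each of short_bar, long_bar below 0.02 m/s and contact force between each of short_bar, long_bar and the fingers below 0.1 N and x of long_bar in the frame of long_bed between -0.009 and 0.009 m and y of long_bar in the frame of long_bed between -0.026 and 0.026 m and z of long_bar in the frame of long_bed between 0.006 and 0.0145 m); the robot touches nothing.
It fails at once if a bar is dropped or thrown (moves faster than 0.75 m/s while not held) ((linear speed of short_bar above 0.75 m/s and contact force between short_bar and the fingers below 0.05 N) or (linear speed of long_bar above 0.75 m/s and contact force between long_bar and the fingers below 0.05 N)).
It fails at once if the dropper bottle, mug or petri dish is moved more than 30 mm (distance of any of dropper, mug, dish from where it was at the start of the episode above 0.03 m).
It also fails if it takes over 67 s, if anything falls off the work surface, if the arm or the gripper's body presses on something with over 40 N, if the wrist force passes 120 N, or if a joint passes its speed limit or range.

## Working session

There is one attempt and no reset: what is moved stays moved. The work goes in short steps, Python scripts to look and compute and a shell command to move; the robot and the scene stay as the last step left them, time stands still between calls to the robot, and variables do not carry over. Pictures are saved under pics/ and viewed, and the job is handed in when it is done.

```bash
ls; mkdir -p pics; python3 - <<'E'
from plant import r, eyes
import cv2
print(r.get_state())
for n in ["scene","top","wrist"]:
    i=eyes.camera_info(n); print(n,i)
    im=eyes.snapshot(n); cv2.imwrite(f"pics/{n}0.png",cv2.cvtColor(im,cv2.COLOR_RGB2BGR))
E
```

```text
pics
{'clock': 0.0, 'q': array([ 1.32483026,  0.68996049, -0.1945046 ,  1.56634761,  0.15731162,
        0.90252349, -0.21510656]), 'qd': array([ 0.00103852,  0.00183452,  0.00118744, -0.00109352, -0.00145953,
        0.00085573,  0.00107984]), 'joint_torque': array([-5.26425047e-04, -5.27561760e+01, -1.26700357e+00, -1.53431135e+01,
       -5.26638783e-02,  6.70742244e-03,  1.88769736e-04]), 'tool_pos': array([ 0.17234703, -0.60010036,  0.23792352]), 'eef_rot': array([-0.70005075, -0.09925385,  0.70034091, -0.09798083]), 'contact_force': array([-0.14376232, -0.46554024,  0.38702748]), 'moment': array([ 0.02880426, -0.01336509,  0.01797617]), 'opening': 0.9990286948017084}
scene {'fovy': 44.06383790858511, 'cx': 252.03618733451611, 'cy': 195.33925814966784, 'D': array([-0.20308191,  0.        ,  0.        ,  0.        ,  0.        ]), 'world_from_camera': array([[ 0.22088891, -0.77852257,  0.58746123,  1.20584622],
       [ 0.97525505,  0.17059799, -0.14061974, -0.21669955],
       [ 0.00925594,  0.60398588,  0.79694127,  0.97565474],
       [ 0.        ,  0.        ,  0.        ,  1
[... 169 characters left out ...]
    ]), 'world_from_camera': array([[-0.00437017,  0.9848645 , -0.17327092,  0.31996813],
       [-0.99987493, -0.00166988,  0.01572691, -0.06240206],
       [ 0.01519954,  0.17331798,  0.98474862,  1.27076075],
       [ 0.        ,  0.        ,  0.        ,  1.        ]])}
wrist {'fovy': 62.83455449082851, 'cx': 253.2481909696913, 'cy': 194.92563769149203, 'D': array([0.00383748, 0.        , 0.        , 0.        , 0.        ]), 'world_from_camera': array([[ 0.2773985 ,  0.92205828,  0.26992333,  0.2417971 ],
       [-0.96074877,  0.26723147,  0.07449254, -0.57987664],
       [-0.00344554, -0.27999262,  0.95999597,  0.38395658],
       [ 0.        ,  0.        ,  0.        ,  1.        ]])}
```

View pics/scene0.png

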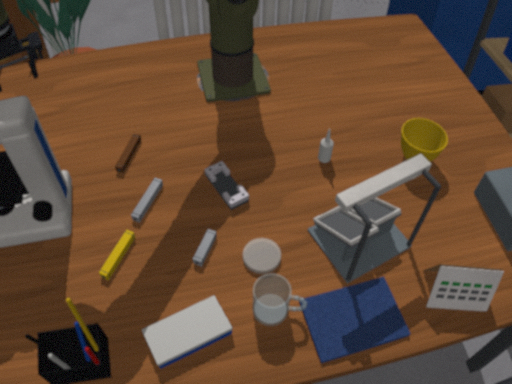

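View pics/top0.png

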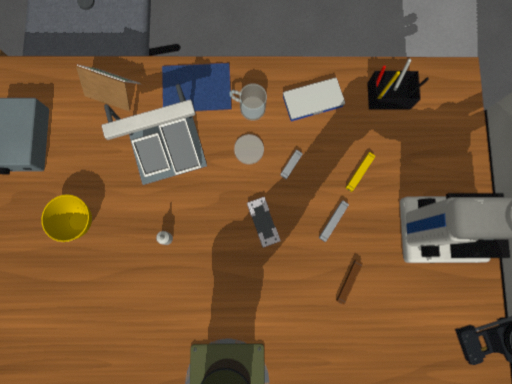

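View pics/wrist0.png

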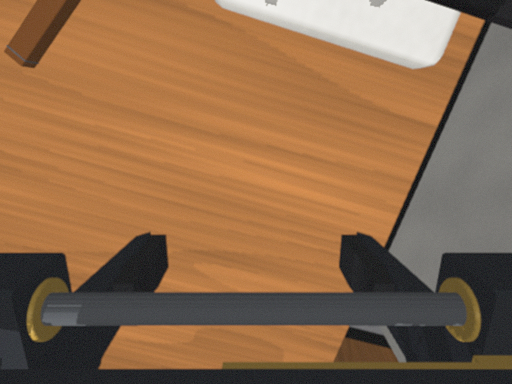

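The top view shows the gauge at about (263,222), the short bar at (291,163), the long bar at (334,220), and the rack at (165,145) with the short tray on the left. I'll enlarge these.

```bash
cat > h.py <<'E'
import numpy as np, cv2
from plant import r, eyes
from scipy.spatial.transform import Rotation as R
def cam(i):
    f=192/np.tan(np.radians(i["fovy"])/2)
    return np.array([[f,0,i["cx"]],[0,f,i["cy"]],[0,0,1]]),np.array(i["D"]),np.array(i["world_from_camera"])
def back(i,px,z):
    K,D,T=cam(i)
    p=cv2.undistortPoints(np.array(px,float).reshape(-1,1,2),K,D).reshape(-1,2)
    d=np.c_[p[:,0],-p[:,1],-np.ones(len(p))]@T[:3,:3].T
    o=T[:3,3]; z=np.broadcast_to(z,(len(p),))
    return o+d*((z-o[2])/d[:,2])[:,None]
def proj(i,P):
    K,D,T=cam(i)
    c=(np.atleast_2d(P)-T[:3,3])@T[:3,:3]
    c=c*[1,-1,-1]
    return cv2.projectPoints(c,np.zeros(3),np.zeros(3),K,D)[0].reshape(-1,2)
def crop(src,dst,x0,y0,w,h,s):
    im=cv2.imread(src)[y0:y0+h,x0:x0+w]
    im=cv2.resize(im,None,fx=s,fy=s,interpolation=cv2.INTER_CUBIC)
    for k in range(0,w,10):
        cv2.line(im,(k*s,0),(k*s,6 if (x0+k)%50 else 14),(0,255,0),1)
        if (x0+k)%20==0: cv2.putText(im,str(x0+k),(k*s,24),0,.4,(0,255,0),1)
    for k in range(0,h,10):
        cv2.line(im,(0,k*s),(6,k*s),(0,255,0),1)
        if (y0+k)%20==0: cv2.putText(im,str(y0+k),(8,k*s+4),0,.4,(0,255,0),1)
    cv2.imwrite(dst,im)
E
python3 - <<'E'
from h import *
crop("pics/top0.png","pics/c1.png",240,140,120,115,5) if 0 else crop("pics/top0.png","pics/c1.png",240,140,120,110,6) if 0 else crop("pics/top0.png","pics/c1.png",240,140,120,115,5)
crop("pics/top0.png","pics/c2.png",100,90,120,100,6)
E
```

```text
(no output)
```

View pics/c1.png

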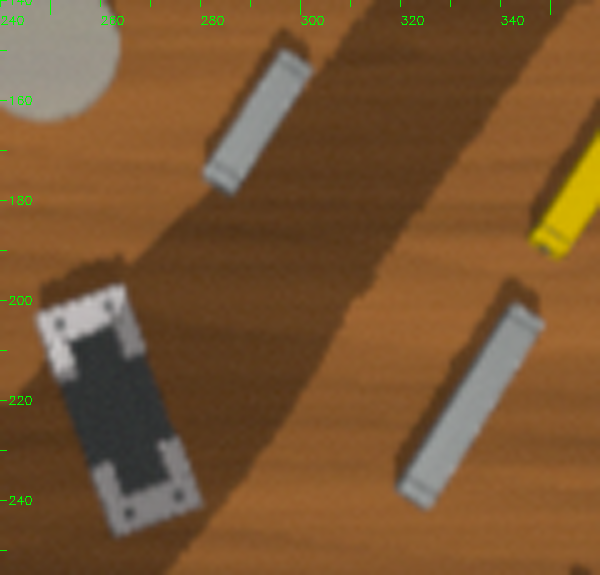

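View pics/c2.png

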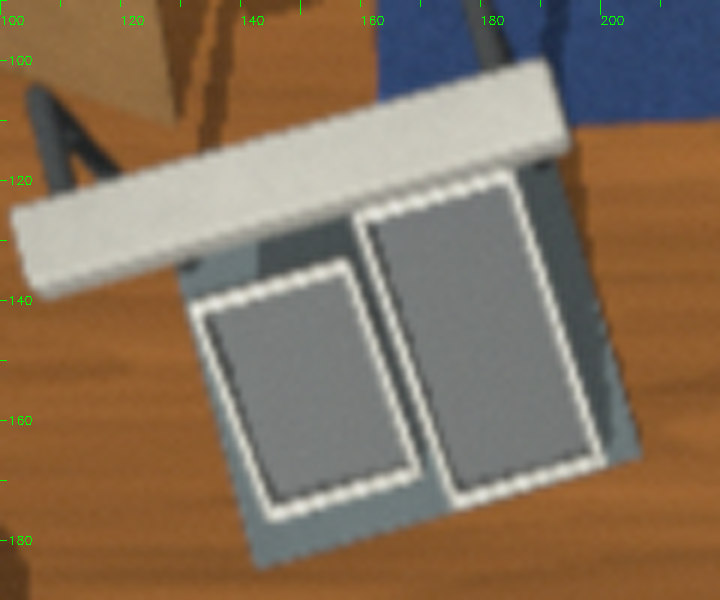

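Readings in the 5x crop: gauge top corners at (38,316), (123,285), (203,502), (116,535). Bars: short (283,50)–(231,196), long (515,300)–(428,510). In the 6x crop, tray rim corners: short (192,307), (348,262), (420,470), (270,522); long (355,215), (513,170), (606,462), (455,507). I'll fit the poses from these.

```bash
cat > fit.py <<'E'
from h import *
from scipy.optimize import least_squares, minimize
i=eyes.camera_info("top")
def T(p,P): 
    c,s=np.cos(p[2]),np.sin(p[2]); P=np.array(P,float)
    return np.c_[P[:,0]*c-P[:,1]*s+p[0],P[:,0]*s+P[:,1]*c+p[1],P[:,2]]
def fitpts(P,px,p0):
    o=least_squares(lambda p:(proj(i,T(p,P))-px).ravel(),p0); return o.x,np.abs(o.fun).max()
g=np.array([(38,316),(123,285),(203,502),(116,535)])/5+[240,140]
P=[(.068,.027,.026),(.068,-.027,.026),(-.068,-.027,.026),(-.068,.027,.026)]
print("gauge",fitpts(P,g,[.45,-.08,.3]))
s=np.array([(192,307),(348,262),(420,470),(270,522),(355,215),(513,170),(606,462),(455,507)])/6+[100,90]
def tray(L,yc):
    c,sn=np.cos(np.pi/6),.5
    return [(a*c-.010*sn,yc+b,.06+a*sn+.010*c) for a,b in((L,.039),(L,-.039),(-L,-.039),(-L,.039))]
print("rack",fitpts(tray(.056,.043)+tray(.076,-.043),s,[.6,.18,.3]))
im=cv2.cvtColor(cv2.imread("pics/top0.png"),cv2.COLOR_BGR2HSV)
for n,L,(x0,y0,x1,y1),p0 in(("short",.09,(275,145,308,185),[.55,-.13,-.5]),("long",.13,(312,196,355,246),[.45,-.25,-.5])):
    m=np.zeros(im.shape[:2],np.uint8); m[y0:y1,x0:x1]=(im[y0:y1,x0:x1,1]<70)*255
    print(n,(m>0).sum())
    m=cv2.resize(m[y0:y1,x0:x1],None,fx=8,fy=8,interpolation=cv2.INTER_LINEAR)>127
    B=[(a*L/2,b*.011,c) for a in(1,-1) for b in(1,-1) for c in(0,.022)]
    def cost(p):
        q=(proj(i,T(p,B))-[x0,y0]+.5)*8-.5
        z=np.zeros(m.shape,np.uint8); cv2.fillConvexPoly(z,cv2.convexHull(np.round(q*16).astype(np.int32)),1,shift=4)
        return (z.astype(bool)^m).sum()/m.sum()
    c0=back(i,[np.argwhere(m)[:,::-1].mean(0)/8+[x0,y0]],.012)[0]
    o=min((minimize(cost,[c0[0],c0[1],a],method="Nelder-Mead",options=dict(initial_simplex=np.array([[0,0,0],[.004,0,0],[0,.004,0],[0,0,.1]])+[c0[0],c0[1],a])) for a in(-.7,-.5,-.3)),key=lambda o:o.fun)
    print(n,o.x,o.fun)
E
python3 fit.py
```

```text
gauge (array([ 0.44277507, -0.10691018,  0.34166879]), np.float64(0.32073896626570786))
rack (array([0.64731316, 0.17595466, 0.29546844]), np.float64(1.087315330595942))
short 246
short [ 0.61809706 -0.19023008 -0.56739533] 0.07423664122137405
long 369
long [ 0.44686519 -0.31208728 -0.58513231] 0.05217870464564259
```

```bash
cat >> h.py <<'E'
def tool():
    s=r.get_state(); return np.array(s["tool_pos"]),R.from_quat(s["eef_rot"]),s
def down(yaw,lean=0.,flip=False):
    # tool x down, tool z horizontal at heading yaw; lean about y tilts fingers forward along heading
    x=np.array([np.sin(lean)*np.cos(yaw),np.sin(lean)*np.sin(yaw),-np.cos(lean)])
    z=np.array([np.cos(lean)*np.cos(yaw),np.cos(lean)*np.sin(yaw),np.sin(lean)])
    if flip: z=-z
    return R.from_matrix(np.c_[x,np.cross(z,x),z])
def go(pt,Rt):
    p,Rc,s=tool()
    print("t",round(float(s["clock"]),2),"tcp",p.round(4),"shift cm (tool axes now)",(Rc.inv().apply(np.array(pt)-p)*100).round(2))
    print(" rotvec now",(Rc.inv()*Rt).as_rotvec().round(4)," shift cm after turn",(Rt.inv().apply(np.array(pt)-p)*100).round(2),"q",np.array(s["q"]).round(2),"F",np.array(s["contact_force"]).round(1),"op",round(float(s["opening"])*88.1,1))
E
python3 - <<'E'
from h import *
p,Rc,s=tool(); print(Rc.as_matrix().round(3))
i=eyes.camera_info("wrist"); T=np.array(i["world_from_camera"]); print("cam in tool",Rc.inv().apply(T[:3,3]-p), (Rc.inv().as_matrix()@T[:3,:3]).round(3))
for f in(0,1): go([.618,-.19,.2],down(-.567,0,f))
E
```

```text
[[-0.     0.276 -0.961]
 [ 0.001 -0.961 -0.276]
 [-1.    -0.001  0.   ]]
cam in tool [-0.14594926 -0.00056458 -0.07225067] [[ 0.002  0.28  -0.96 ]
 [ 1.    -0.002  0.001]
 [-0.001 -0.96  -0.28 ]]
t 0.15 tcp [ 0.1725 -0.6002  0.2381] shift cm (tool axes now) [  3.85 -27.11 -54.15]
 rotvec now [-2.2947e+00 -1.5000e-03  8.0000e-04]  shift cm after turn [ 3.81 58.53 15.55] q [ 1.32  0.69 -0.19  1.57  0.16  0.9  -0.22] F [ 0.4 -0.1 -0.6] op 88.4
t 0.15 tcp [ 0.1725 -0.6002  0.2381] shift cm (tool axes now) [  3.85 -27.11 -54.15]
 rotvec now [8.469e-01 6.000e-04 1.200e-03]  shift cm after turn [  3.81 -58.53 -15.55] q [ 1.32  0.69 -0.19  1.57  0.16  0.9  -0.22] F [ 0.4 -0.1 -0.6] op 88.4
```

```bash
python3 -m pendant '[[[0,0,0,0,-2.9,-2.1,8.8],[0,0,0,0,-2.9,-2.1,8.8],[0,0,0,0,-2.9,-2.1,8.8],[0,0,0,0,-2.9,-2.1,8.8],[0,0,0,0,-2.9,-2.1,8.8],[0,0,0,0,-2.9,-2.1,8.8],[0,0,0,0,-2.9,-2.1,8.8],[0,0,0,0,-2.9,-2.1,8.8]]]' 30
python3 -m pendant '[[[-0.12,0,0,0,0,0,8.8],[-0.12,0,0,0,0,0,8.8],[-0.12,0,0,0,0,0,8.8],[-0.12,0,0,0,0,0,8.8],[-0.12,0,0,0,0,0,8.8],[-0.12,0,0,0,0,0,8.8],[-0.12,0,0,0,0,0,8.8],[-0.12,0,0,0,0,0,8.8],[-0.12,0,0,0,0,0,8.8],[-0.12,0,0,0,0,0,8.8]]]'
python3 - <<'E'
from h import *
go([.618,-.19,.125],down(-.567))
E
```

```text
clock: 0.82
tool_pos: [0.2702, -0.3297, 0.2387]
eef_rot: [0.7, 0.098, -0.7, 0.098]
contact_force: [1.5, -0.4, -0.0]
opening: 0.999
clock: 1.65
tool_pos: [0.2699, -0.3313, 0.2387]
eef_rot: [-0.521, -0.478, 0.521, -0.478]
contact_force: [-0.7, -0.2, 0.1]
opening: 0.998
t 1.65 tcp [ 0.2699 -0.3313  0.2387] shift cm (tool axes now) [ 11.36  33.48 -17.04]
 rotvec now [-1.089e+00 -0.000e+00  1.000e-04]  shift cm after turn [11.37 30.62 21.77] q [ 1.15  0.48 -0.55  2.12  0.41  0.65  0.23] F [-0.7 -0.2  0.1] op 87.9
```

```bash
python3 -m pendant '[[[-0.121,0,0,0,0,0,8.8],[-0.121,0,0,0,0,0,8.8],[-0.121,0,0,0,0,0,8.8],[-0.121,0,0,0,0,0,8.8],[-0.121,0,0,0,0,0,8.8],[-0.121,0,0,0,0,0,8.8],[-0.121,0,0,0,0,0,8.8],[-0.121,0,0,0,0,0,8.8],[-0.121,0,0,0,0,0,8.8]]]'
python3 -m pendant '[[[0,0,0,1,3.06,2.18,8.8],[0,0,0,1,3.06,2.18,8.8],[0,0,0,1,3.06,2.18,8.8],[0,0,0,1,3.06,2.18,8.8],[0,0,0,1,3.06,2.18,8.8],[0,0,0,1,3.06,2.18,8.8],[0,0,0,1,3.06,2.18,8.8],[0,0,0,1,3.06,2.18,8.8],[0,0,0,1,3.06,2.18,8.8],[0,0,0,1,3.06,2.18,8.8]]]'
python3 -m pendant '[[[0,0,0,0,0,0,8.8],[0,0,0,0,0,0,8.8]]]'
python3 - <<'E'
from h import *
go([.618,-.19,.125],down(-.567))
i=eyes.camera_info("wrist"); im=eyes.snapshot("wrist")[:,:,::-1].copy(); cv2.imwrite("pics/w1.png",im)
np.save("w1.npy",i,allow_pickle=True)
c,s=np.cos(-.567),np.sin(-.567)
for z in(0,.022):
    P=[(.618+a*.045*c-b*.011*s,-.19+a*.045*s+b*.011*c,z) for a,b in((1,1),(1,-1),(-1,-1),(-1,1))]
    cv2.polylines(im,[np.round(proj(i,P)).astype(int)],True,(0,0,255) if z else (255,0,0),1)
cv2.imwrite("pics/w1o.png",im)
E
```

```text
clock: 2.4
tool_pos: [0.2698, -0.3314, 0.2387]
eef_rot: [0.198, 0.679, -0.198, 0.679]
contact_force: [0.1, 0.8, 0.2]
opening: 0.998
clock: 3.23
tool_pos: [0.6204, -0.1916, 0.1378]
eef_rot: [0.2, 0.679, -0.2, 0.678]
contact_force: [0.5, -0.6, -0.5]
opening: 1.003
clock: 3.4
tool_pos: [0.6201, -0.1901, 0.1375]
eef_rot: [0.199, 0.679, -0.198, 0.678]
contact_force: [-0.3, -0.6, 0.4]
opening: 0.998
t 3.4 tcp [ 0.6201 -0.1901  0.1375] shift cm (tool axes now) [ 1.25 -0.11 -0.18]
 rotvec now [-0.0031 -0.0014 -0.0011]  shift cm after turn [ 1.25 -0.11 -0.18] q [ 0.58  0.93 -0.7   1.56  0.7   0.92  0.64] F [-0.3 -0.6  0.4] op 88.0
```

View pics/w1o.png

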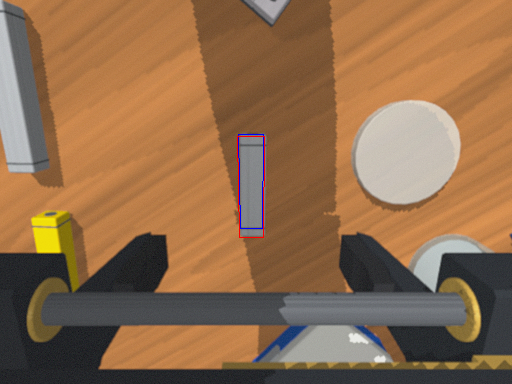

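```bash
python3 - <<'E'
from h import *
crop("pics/w1.png","pics/a.png",210,120,90,130,6)
crop("pics/w1o.png","pics/b.png",210,120,90,130,6)
cv2.imwrite("pics/ab.png",cv2.resize(cv2.hconcat([cv2.imread("pics/a.png"),cv2.imread("pics/b.png")]),None,fx=.74,fy=.74,interpolation=cv2.INTER_AREA))
E
```

```text
(no output)
```

View pics/ab.png

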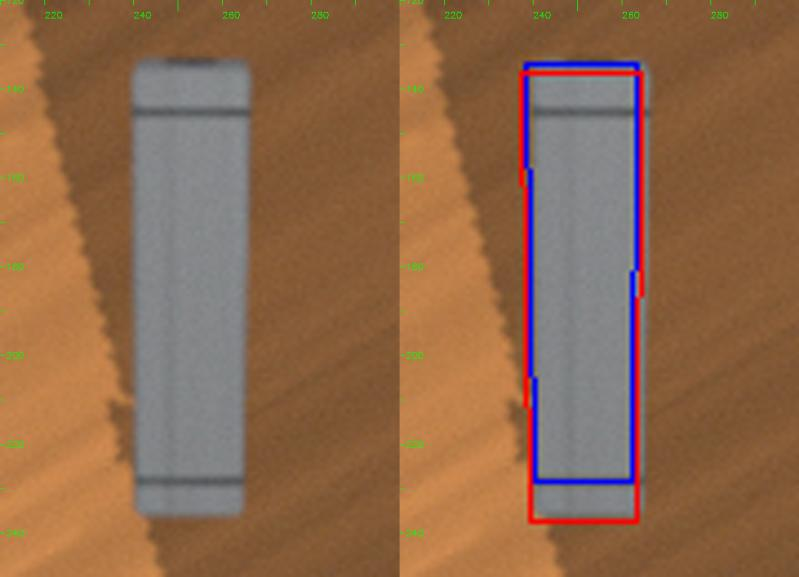

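The bar matches the prediction to within about 1.5 px: about 1.3 mm off along tool y and 0.6 mm along z. Descending and gripping.

```bash
python3 -m pendant '[[[0.013,0,0,2,0,-0.24,8.8],[0,0,0,2,0,0,8.8],[0,0,0,2,0,0,8.8],[0,0,0,2,0,0,8.8],[0,0,0,2,0,0,8.8],[0,0,0,1.5,0,0,8.8],[0,0,0,1.2,0,0,8.8],[0,0,0,0.5,0,0,8.8],[0,0,0,0,0,0,8.8]]]' 40
python3 - <<'E'
from h import *
go([.6182,-.1886,.0035],down(-.583))
E
```

```text
clock: 4.2
tool_pos: [0.6161, -0.1915, 0.0059]
eef_rot: [0.204, 0.678, -0.205, 0.676]
contact_force: [0.6, -0.5, 0.2]
opening: 0.995
t 4.2 tcp [ 0.6161 -0.1915  0.0059] shift cm (tool axes now) [0.24 0.35 0.01]
 rotvec now [-0.0032 -0.0013  0.001 ]  shift cm after turn [0.24 0.35 0.02] q [ 0.53  1.09 -0.58  1.61  0.84  0.71  0.52] F [ 0.6 -0.5  0.2] op 87.6
```

```bash
python3 -m pendant '[[[0,0,0,0.2,0.3,0,8.8],[0,0,0,0,0,0,8.8]]]'
python3 - <<'E'
from h import *
go([.6182,-.1886,.0035],down(-.583))
E
```

```text
clock: 4.37
tool_pos: [0.6198, -0.1878, 0.0056]
eef_rot: [0.204, 0.676, -0.204, 0.678]
contact_force: [0.3, -0.4, 0.1]
opening: 0.999
t 4.37 tcp [ 0.6198 -0.1878  0.0056] shift cm (tool axes now) [ 0.21 -0.16 -0.09]
 rotvec now [-0.0024  0.0014 -0.0015]  shift cm after turn [ 0.21 -0.15 -0.09] q [ 0.53  1.09 -0.58  1.6   0.85  0.71  0.51] F [ 0.3 -0.4  0.1] op 88.0
```

```bash
python3 -m pendant '[[[0,0,0,0.15,0,0,0],[0,0,0,0,0,0,0],[0,0,0,0,0,0,0],[0,0,0,0,0,0,0],[0,0,0,0,0,0,0],[0,0,0,0,0,0,0],[0,0,0,0,0,0,0],[0,0,0,0,0,0,0],[0,0,0,0,0,0,0],[0,0,0,0,0,0,0]]]' 50
python3 - <<'E'
from h import *
go([.6182,-.1886,.0035],down(-.583))
E
```

```text
clock: 5.2
tool_pos: [0.6187, -0.1886, 0.0032]
eef_rot: [0.204, 0.677, -0.204, 0.677]
contact_force: [-0.8, -0.3, 0.8]
opening: 0.271
t 5.2 tcp [ 0.6187 -0.1886  0.0032] shift cm (tool axes now) [-0.03 -0.03 -0.04]
 rotvec now [-0.0028  0.      0.0002]  shift cm after turn [-0.03 -0.03 -0.04] q [ 0.53  1.1  -0.58  1.6   0.85  0.71  0.51] F [-0.8 -0.3  0.8] op 23.9
```

```bash
python3 -m pendant '[[[0,0,0,-1,0,0,0],[0,0,0,-2,0,0,0],[0,0,0,-2,0,0,0],[0,0,0,-2,0,0,0],[0,0,0,-2,0,0,0],[0,0,0,-1,0,0,0],[0,0,0,0,0,0,0]]]'
python3 - <<'E'
from h import *
go([.4428,-.1069,.113],down(.342))
i=eyes.camera_info("wrist"); im=eyes.snapshot("wrist")[:,:,::-1].copy(); cv2.imwrite("pics/w2.png",im)
E
```

```text
clock: 5.78
tool_pos: [0.6203, -0.1885, 0.106]
eef_rot: [0.204, 0.675, -0.204, 0.679]
contact_force: [0.8, -0.2, -2.1]
opening: 0.246
t 5.78 tcp [ 0.6203 -0.1885  0.106 ] shift cm (tool axes now) [ -0.78  -3.01 -19.3 ]
 rotvec now [-9.279e-01  4.800e-03  1.000e-04]  shift cm after turn [ -0.7   13.64 -13.99] q [ 0.57  0.96 -0.67  1.58  0.74  0.86  0.59] F [ 0.8 -0.2 -2.1] op 21.7
```

View pics/w2.png

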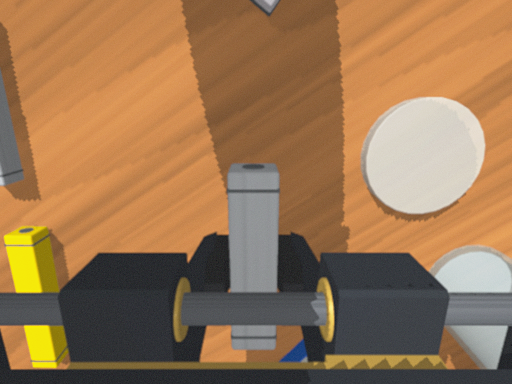

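```bash
cat >> h.py <<'E'
TT=np.eye(4); TT[:3,:3]=[[0.002,.28,-.96],[1,-.002,.001],[-.001,-.96,-.28]]; TT[:3,3]=[-.1459,-.0006,-.0723]
def wrist_tool(i):
    j=dict(i); j["world_from_camera"]=TT; return j
E
python3 - <<'E'
from h import *
i=wrist_tool(eyes.camera_info("wrist"))
for dz in(-.003,0,.003):
    P=[(x,y,dz+a) for a in(-.045,.045) for x in(-.019,.003) for y in(-.011,.011)]
    print(dz,proj(i,P).round(1).tolist())
crop("pics/w2.png","pics/a.png",210,155,90,200,3)
E
```

```text
-0.003 [[228.4, 165.1], [282.2, 165.2], [232.0, 156.3], [278.2, 156.4], [232.3, 346.6], [277.3, 346.7], [234.9, 317.2], [274.4, 317.3]]
0 [[228.5, 172.2], [282.0, 172.3], [232.1, 162.6], [278.0, 162.6], [232.4, 351.7], [277.1, 351.8], [235.0, 321.8], [274.3, 321.9]]
0.003 [[228.7, 179.3], [281.8, 179.4], [232.2, 168.7], [277.9, 168.8], [232.5, 356.7], [277.0, 356.8], [235.0, 326.3], [274.2, 326.4]]
```

View pics/a.png

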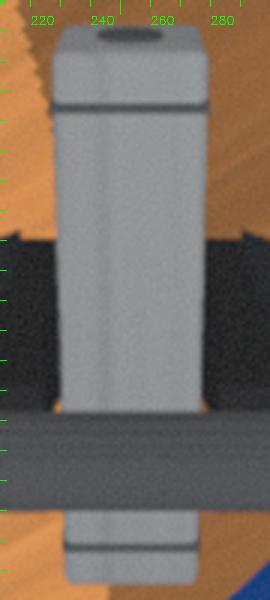

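```bash
python3 -m pendant '[[[-0.116,0,0,-0.4,0,0,0],[-0.116,0,0,-0.4,0,0,0],[-0.116,0,0,-0.4,0,0,0],[-0.116,0,0,-0.4,0,0,0],[-0.116,0,0,-0.4,0,0,0],[-0.116,0,0,-0.4,0,0,0],[-0.116,0,0,0,0,0,0],[-0.116,0,0,0,0,0,0],[0,0,0,0,0,0,0]]]'
python3 - <<'E'
from h import *
go([.5276,-.0767,.13],down(.342))
E
```

```text
clock: 6.58
tool_pos: [0.6176, -0.1887, 0.1253]
eef_rot: [-0.121, 0.698, 0.122, 0.696]
contact_force: [-0.6, -0.6, -2.5]
opening: 0.245
t 6.58 tcp [ 0.6176 -0.1887  0.1253] shift cm (tool axes now) [-0.44 13.59 -4.68]
 rotvec now [ 0.003  -0.0025 -0.0017]  shift cm after turn [-0.47 13.57 -4.72] q [ 0.67  1.   -0.9   1.57  0.88  1.02  1.42] F [-0.6 -0.6 -2.5] op 21.6
```

```bash
python3 -m pendant '[[[0,0,0,0,2.7,-0.94,0],[0,0,0,0,2.7,-0.94,0],[0,0,0,0,2.7,-0.94,0],[0,0,0,0,2.7,-0.94,0],[0,0,0,0,2.7,-0.94,0],[0,0,0,0,0,0,0],[0,0,0,0,0,0,0]]]'
cat > look.py <<'E'
from h import *
import sys
n=sys.argv[1]
ps=[];Rs=[]
i=eyes.camera_info("wrist"); p,Rc,s=tool(); im=eyes.snapshot("wrist")[:,:,::-1].copy()
cv2.imwrite(f"pics/{n}.png",im)
import pickle; pickle.dump(dict(i=i,p=p,q=Rc.as_quat()),open(f"{n}.pkl","wb"))
E
python3 look.py w3; python3 - <<'E'
from h import *
import pickle
go([.4428,-.1069,.113],down(.342))
d=pickle.load(open("w3.pkl","rb"));i=d["i"]
im=cv2.imread("pics/w3.png"); c,s=np.cos(.3417),np.sin(.3417)
for a0,b0,z in((.068,.027,.026),(.049,.015,.026),(.068,.027,0)):
    P=[(.4428+a*a0*c-b*b0*s,-.1069+a*a0*s+b*b0*c,z) for a,b in((1,1),(1,-1),(-1,-1),(-1,1))]
    cv2.polylines(im,[np.round(proj(i,P)*16).astype(int)],True,(0,0,255) if z else (255,0,0),1,shift=4)
cv2.imwrite("pics/w3o.png",im)
E
```

```text
clock: 7.17
tool_pos: [0.528, -0.076, 0.1268]
eef_rot: [-0.121, 0.697, 0.121, 0.696]
contact_force: [1.0, -0.4, -1.9]
opening: 0.246
t 7.22 tcp [ 0.529  -0.0774  0.1267] shift cm (tool axes now) [ 1.38  0.1  -9.1 ]
 rotvec now [-0.0012 -0.0012  0.0005]  shift cm after turn [ 1.37  0.11 -9.11] q [ 0.56  0.89 -0.88  1.92  0.95  0.83  1.06] F [ 0.1 -1.  -2.3] op 21.6
```

View pics/w3o.png

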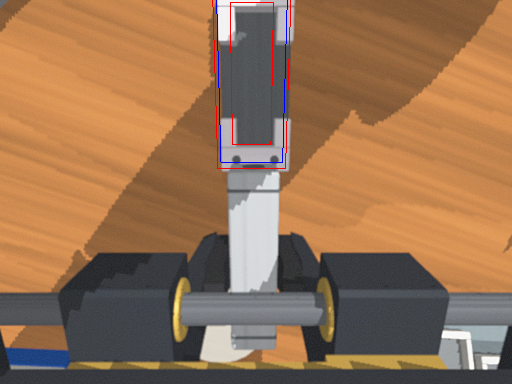

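```bash
python3 - <<'E'
from h import *
crop("pics/w3.png","pics/a.png",205,0,100,180,4)
crop("pics/w3o.png","pics/b.png",205,0,100,180,4)
cv2.imwrite("pics/ab.png",cv2.resize(cv2.hconcat([cv2.imread("pics/a.png"),cv2.imread("pics/b.png")]),None,fx=.8,fy=.8,interpolation=cv2.INTER_AREA))
E
```

```text
(no output)
```

View pics/ab.png

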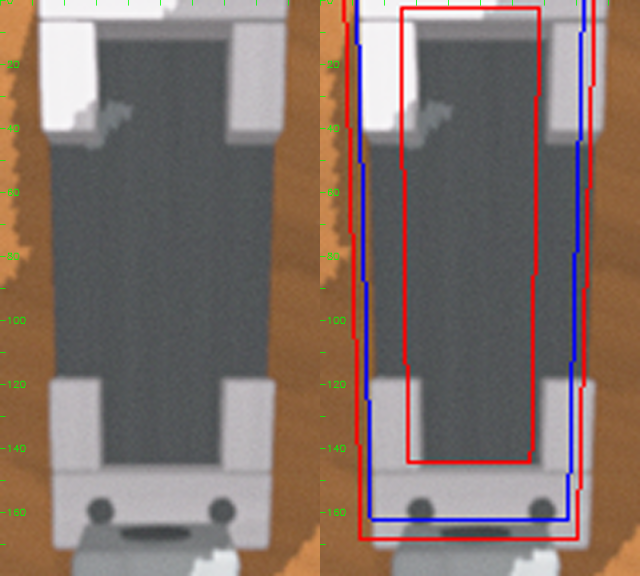

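```bash
python3 - <<'E'
from h import *
import pickle
from scipy.optimize import least_squares
d=pickle.load(open("w3.pkl","rb"));i=d["i"]
px=np.array([(54,548),(271,548),(102,468),(222,468),(50,379),(275,379),(101,379),(220,379),(42,129),(97,131),(228,132),(283,131)])/3.2+[205,0]
P=np.array([(.068,-.027),(.068,.027),(.049,-.015),(.049,.015),(.027,-.027),(.027,.027),(.027,-.015),(.027,.015),(-.027,-.027),(-.027,-.015),(-.027,.015),(-.027,.027)])
def T(p): c,s=np.cos(p[2]),np.sin(p[2]); return np.c_[p[0]+P[:,0]*c-P[:,1]*s,p[1]+P[:,0]*s+P[:,1]*c,np.full(12,.026)]
o=least_squares(lambda p:(proj(i,T(p))-px).ravel(),[.44,-.1,.34]); print(o.x,o.fun.reshape(-1,2).round(1).tolist())
p,Rc,s=tool(); print(p)
# in tool frame (mean of noisy readings avoided)
j=wrist_tool(i)
Rd=down(o.x[2])
go([o.x[0],o.x[1],.06],down(o.x[2]))
E
```

```text
[ 0.4441685  -0.10292625  0.34432448] [[-0.1, -0.2], [-0.4, -0.2], [-0.5, 1.0], [0.3, 1.0], [-0.4, -0.1], [0.0, -0.1], [-0.6, -0.1], [1.5, -0.1], [-0.1, 0.3], [-0.5, -0.3], [0.5, -0.6], [0.1, -0.3]]
[ 0.52896331 -0.07740635  0.12669426]
t 7.22 tcp [ 0.529  -0.0774  0.1267] shift cm (tool axes now) [ 6.68  0.43 -8.84]
 rotvec now [-0.0036 -0.0012  0.0005]  shift cm after turn [ 6.67  0.46 -8.84] q [ 0.56  0.89 -0.88  1.92  0.95  0.83  1.06] F [ 0.1 -1.  -2.3] op 21.6
```

```bash
cat > avg.py <<'E'
from h import *
def avg(n=6):
    A=[];C=[];Q=[]
    for _ in range(n):
        p,Rc,s=tool(); T=np.array(eyes.camera_info("wrist")["world_from_camera"])
        A.append(p);C.append(Rc.inv().apply(T[:3,3]-p));Q.append(Rc.as_quat()*np.sign(Rc.as_quat()[1])); eyes.snapshot("wrist")
    return np.array(A),np.array(C),R.from_quat(Q).mean()
if __name__=="__main__":
    A,C,Q=avg(); print(A.mean(0).round(4),A.std(0).round(4)); print(C.mean(0).round(4),C.std(0).round(4)); print(Q.as_matrix().round(4))
E
python3 avg.py
```

```text
[ 0.5295 -0.0781  0.1267] [0.0003 0.0003 0.0001]
[-0.146   0.0006 -0.0723] [0. 0. 0.]
[[-2.000e-04 -3.329e-01  9.430e-01]
 [-6.000e-04  9.430e-01  3.329e-01]
 [-1.000e+00 -5.000e-04 -4.000e-04]]
```

```bash
python3 - <<'E'
from h import *
import pickle
d=pickle.load(open("w3.pkl","rb"));i=d["i"];T=i["world_from_camera"]
Rc=R.from_quat(d["q"])
print((Rc.inv().as_matrix()@T[:3,:3]).round(4), Rc.inv().apply(T[:3,3]-d["p"]))
T2=np.array(eyes.camera_info("wrist")["world_from_camera"]); print((T-T2).round(4))
gc=T[:3,:3].T@(np.array([.4442,-.1029,.026])-T[:3,3]); print("gauge in cam",gc, "shift of pose px",proj(i,[[.4442,-.1029,.026]]))
E
```

```text
[[-1.800e-03  2.815e-01 -9.595e-01]
 [ 1.000e+00 -6.000e-04 -2.000e-03]
 [-1.200e-03 -9.595e-01 -2.815e-01]] [-0.14597072  0.00057633 -0.07228739]
[[-0.003   0.0005  0.0021 -0.0011]
 [-0.0011 -0.0029 -0.0007  0.0017]
 [ 0.0005  0.0017  0.0005 -0.    ]
 [ 0.      0.      0.      0.    ]]
gauge in cam [ 0.00183246  0.08437486 -0.23257832] shift of pose px [[255.72604111  80.83404032]]
```

```bash
python3 -m pendant '[[[-0.005,0,0,0,0.14,-2.2,0],[0,0,0,0,0.14,-2.2,0],[0,0,0,0,0.13,-2.2,0],[0,0,0,0,0,-2.2,0],[0,0,0,1.7,0,0,0],[0,0,0,1.7,0,0,0],[0,0,0,1.6,0,0,0],[0,0,0,1.5,0,0,0],[0,0,0,0,0,0,0],[0,0,0,0,0,0,0]]]'
python3 avg.py; python3 look.py w4; python3 - <<'E'
from h import *
go([.4442,-.1029,.0140],down(.3443))
E
```

```text
clock: 8.35
tool_pos: [0.4449, -0.1031, 0.0619]
eef_rot: [-0.122, 0.697, 0.122, 0.696]
contact_force: [0.4, -0.6, -2.0]
opening: 0.24
[ 0.4455 -0.1031  0.0627] [0.0002 0.0001 0.0004]
[-0.146   0.0006 -0.0723] [0. 0. 0.]
[[ 1.000e-03 -3.399e-01  9.405e-01]
 [ 1.000e-04  9.405e-01  3.399e-01]
 [-1.000e+00 -3.000e-04  9.000e-04]]
t 8.7 tcp [ 0.4453 -0.1032  0.0628] shift cm (tool axes now) [ 4.88  0.07 -0.1 ]
 rotvec now [0.0027 0.001  0.0006]  shift cm after turn [ 4.88  0.07 -0.1 ] q [ 0.57  0.92 -0.74  2.18  1.27  0.6   0.76] F [-0.4  0.2 -2.2] op 21.4
```

View pics/w4.png

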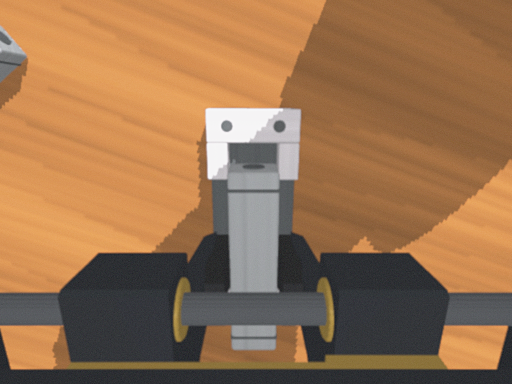

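```bash
python3 - <<'E'
from h import *
import pickle
d=pickle.load(open("w4.pkl","rb"));i=d["i"]
c,s=np.cos(.3443),np.sin(.3443)
for a,b in((-.068,-.027),(-.068,.027),(-.049,-.015),(-.049,.015),(-.027,-.027),(-.027,.027)):
    print(a,b,proj(i,[[.4442+a*c-b*s,-.1029+a*s+b*c,.026]]).round(1))
crop("pics/w4.png","pics/a.png",195,95,120,110,6)
E
```

```text
-0.068 -0.027 [[205.1 108.4]]
-0.068 0.027 [[301.4 108.8]]
-0.049 -0.015 [[227.2 142.6]]
-0.049 0.015 [[279.1 142.8]]
-0.027 -0.027 [[207.8 179.6]]
-0.027 0.027 [[298.2 179.9]]
```

View pics/a.png

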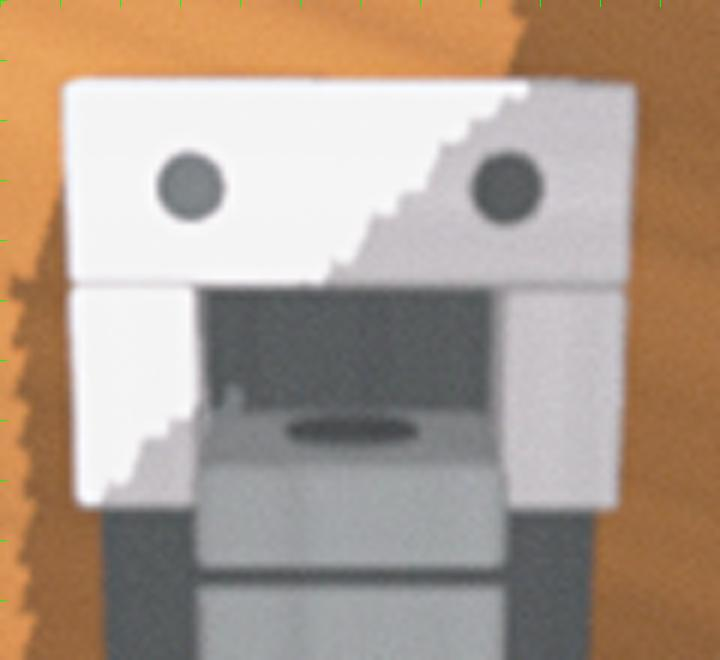

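Slot and bar share a centre column (about 253), and the gauge corners match the prediction within 0.5 px. Lowering.

```bash
python3 -m pendant '[[[0,0,0,1.2,0,-0.07,0],[0,0,0,1.2,0,0,0],[0,0,0,1,0,0,0],[0,0,0,0.8,0,0,0],[0,0,0,0.4,0,0,0],[0,0,0,0.2,0,0,0],[0,0,0,0,0,0,0],[0,0,0,0,0,0,0]]]'
python3 - <<'E'
from h import *
go([.4442,-.1029,.0140],down(.3443))
E
```

```text
clock: 9.37
tool_pos: [0.4445, -0.1033, 0.0146]
eef_rot: [-0.122, 0.696, 0.122, 0.697]
contact_force: [0.3, 0.4, -2.5]
opening: 0.244
t 9.37 tcp [ 0.4445 -0.1033  0.0146] shift cm (tool axes now) [ 0.06  0.05 -0.01]
 rotvec now [0.0029 0.0005 0.0003]  shift cm after turn [ 0.06  0.05 -0.01] q [ 0.53  1.01 -0.68  2.18  1.47  0.56  0.6 ] F [ 0.3  0.4 -2.5] op 21.5
```

```bash
python3 -m pendant '[[[0,0,0,0.1,0,0,0],[0,0,0,0,0,0,0],[0,0,0,0,0,0,2.6],[0,0,0,0,0,0,3.2],[0,0,0,0,0,0,4],[0,0,0,0,0,0,4.5],[0,0,0,0,0,0,4.5],[0,0,0,0,0,0,4.5],[0,0,0,0,0,0,4.5],[0,0,0,0,0,0,4.5]]]'
python3 look.py w5; python3 - <<'E'
from h import *
go([.4442,-.1029,.0140],down(.3443))
crop("pics/w5.png","pics/a.png",180,95,150,110,5)
E
```

```text
clock: 10.2
tool_pos: [0.4443, -0.1033, 0.0132]
eef_rot: [-0.122, 0.696, 0.122, 0.696]
contact_force: [0.4, -0.6, -0.3]
opening: 0.511
t 10.25 tcp [ 0.4443 -0.1034  0.0132] shift cm (tool axes now) [-0.08  0.05  0.01]
 rotvec now [ 0.0029 -0.      0.0001]  shift cm after turn [-0.08  0.05  0.  ] q [ 0.53  1.01 -0.68  2.18  1.47  0.56  0.59] F [-0.  -0.4 -0.2] op 44.9
```

View pics/w5.png

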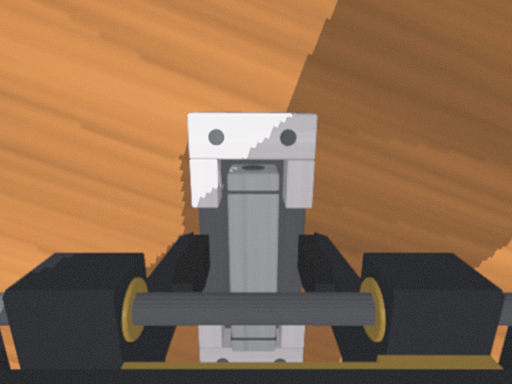

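The bar sits inside the slot, with gaps on both sides and at the stop, and the weight is off the gripper. I'll hold a moment, then regrip and lift.

```bash
python3 -m pendant '[[[0,0,0,0,0,0,4.5],[0,0,0,0,0,0,4.5],[0,0,0,0,0,0,4.5],[0,0,0,0,0,0,0],[0,0,0,0,0,0,0],[0,0,0,0,0,0,0],[0,0,0,0,0,0,0],[0,0,0,0,0,0,0]]]' 50
python3 -m pendant '[[[0,0,0,-0.8,0,0,0],[0,0,0,-1.6,0,0,0],[0,0,0,-2,0,0,0],[0,0,0,-3,0,0,0],[0,0,0,-3,0,0,0],[0,0,0,-3,0,0,0],[0,0,0,-3,0,0,0],[0,0,0,-3,0,0,0],[0,0,0,0,0,0,0]]]'
python3 - <<'E'
from h import *
rk=np.array([.6473,.1760]);yw=.2955
c,s=np.cos(yw),np.sin(yw); M=np.array([[c,-s],[s,c]])
sb=np.r_[rk+M@[0,.043],.06]; lb=np.r_[rk+M@[0,-.043],.06]
n=np.r_[M@[-.5,0],np.cos(np.pi/6)]
print(sb,lb,n)
go(sb+n*.12,down(yw,np.pi/6)); go(sb+n*.12,down(yw))
E
```

```text
clock: 10.92
tool_pos: [0.4443, -0.1034, 0.0132]
eef_rot: [-0.122, 0.696, 0.122, 0.696]
contact_force: [0.5, -0.0, 0.9]
opening: 0.245
clock: 11.67
tool_pos: [0.4467, -0.1027, 0.2114]
eef_rot: [-0.123, 0.694, 0.121, 0.699]
contact_force: [1.1, -0.4, -1.6]
opening: 0.246
[0.63477762 0.21713624 0.06      ] [0.65982238 0.13486376 0.06      ] [-0.47832833 -0.14560911  0.8660254 ]
t 11.67 tcp [ 0.4467 -0.1027  0.2114] shift cm (tool axes now) [ 4.83 24.01 22.54]
 rotvec now [ 0.0513 -0.5163 -0.0105]  shift cm after turn [14.77 25.12 16.08] q [ 0.73  0.68 -0.98  2.07  0.8   0.82  1.18] F [ 1.1 -0.4 -1.6] op 21.7
t 11.67 tcp [ 0.4467 -0.1027  0.2114] shift cm (tool axes now) [ 4.83 24.01 22.54]
 rotvec now [0.0517 0.0071 0.0032]  shift cm after turn [ 4.75 25.12 21.31] q [ 0.73  0.68 -0.98  2.07  0.8   0.82  1.18] F [ 1.1 -0.4 -1.6] op 21.7
```

```bash
python3 - <<'E'
from h import *
i=eyes.camera_info("top")
print(back(i,[(164,239)],.08),back(i,[(164,238)],.0), "mug",back(i,[(252,101)],.05),"dish",back(i,[(249,149)],.01))
E
```

```text
[[0.39062455 0.16994608 0.08      ]] [[0.39828919 0.18564986 0.        ]] mug [[ 0.80198511 -0.07317662  0.05      ]] dish [[ 0.66480951 -0.06399235  0.01      ]]
```

```bash
python3 -m pendant '[[[0,0,0,0,3.03,2.55,0],[0,0,0,0,3.03,2.55,0],[0,0,0,0,3.03,2.55,0],[0,0,0,0,3.03,2.55,0],[0,0,0,0,3.03,2.55,0],[0,0,0,0,3.03,2.55,0],[0,0,0,0,3.03,2.55,0],[0,0,0,0,3.03,2.55,0],[0.05,0,0,0,0,0,0]]]'
python3 -m pendant '[[[0,-0.105,0,0,0,0,0],[0,-0.105,0,0,0,0,0],[0,-0.105,0,0,0,0,0],[0,-0.105,0,0,0,0,0],[0,-0.105,0,0,0,0,0],[0,0,0,0,0,0,0],[0,0,0,0,0,0,0]]]'
python3 - <<'E'
from h import *
sb=np.array([.6348,.2171,.06]); n=np.array([-.4783,-.1456,.866])
go(sb+n*.12,down(.2955,np.pi/6))
E
python3 look.py w6
```

```text
clock: 12.42
tool_pos: [0.5539, 0.2043, 0.207]
eef_rot: [-0.104, 0.698, 0.111, 0.7]
contact_force: [0.6, 0.9, -1.1]
opening: 0.245
clock: 13.0
tool_pos: [0.56, 0.1895, 0.2059]
eef_rot: [-0.086, 0.538, 0.114, 0.831]
contact_force: [-0.2, -0.4, -2.6]
opening: 0.243
t 13.0 tcp [0.56   0.1895 0.2059] shift cm (tool axes now) [4.62 0.56 0.08]
 rotvec now [ 0.0013 -0.1055  0.0225]  shift cm after turn [ 4.61  0.46 -0.41] q [-0.06  0.64 -0.62  2.1   1.47  0.46  0.  ] F [-0.2 -0.4 -2.6] op 21.4
```

View pics/w6.png

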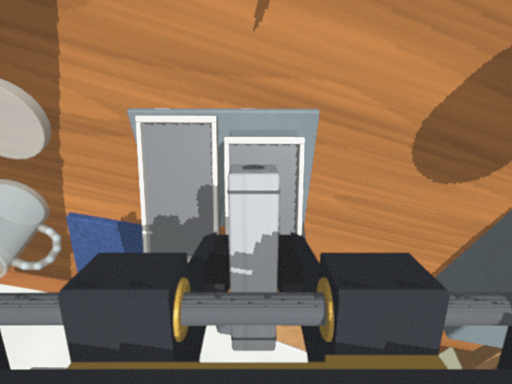

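```bash
python3 -m pendant '[[[0,-0.1,0.022,0,0.4,-0.3,0],[0,0,0,0,0,0,0],[0,0,0,0,0,0,0],[0,0,0,0,0,0,0]]]'
python3 avg.py; python3 look.py w7; python3 - <<'E'
from h import *
sb=np.array([.6348,.2171,.06]); n=np.array([-.4783,-.1456,.866])
go(sb+n*.12,down(.2955,np.pi/6))
im=cv2.imread("pics/w7.png")[80:260,110:330]; cv2.imwrite("pics/a.png",cv2.resize(im,None,fx=3.5,fy=3.3,interpolation=cv2.INTER_CUBIC))
crop("pics/w7.png","pics/a.png",115,85,195,150,4)
E
```

```text
clock: 13.38
tool_pos: [0.5618, 0.188, 0.2057]
eef_rot: [-0.083, 0.519, 0.115, 0.843]
contact_force: [0.3, 0.4, -1.3]
opening: 0.246
[0.5618 0.1881 0.2059] [0.0001 0.     0.0001]
[-0.146   0.0006 -0.0723] [0. 0. 0.]
[[ 0.4349 -0.2794  0.856 ]
 [ 0.1069  0.96    0.259 ]
 [-0.8941 -0.0211  0.4474]]
t 13.73 tcp [0.5615 0.188  0.206 ] shift cm (tool axes now) [ 4.57  0.76 -0.22]
 rotvec now [-0.0002 -0.0594  0.0245]  shift cm after turn [ 4.57  0.65 -0.49] q [-0.06  0.64 -0.61  2.14  1.66  0.47 -0.18] F [ 0.3  0.6 -2.1] op 22.1
```

View pics/a.png

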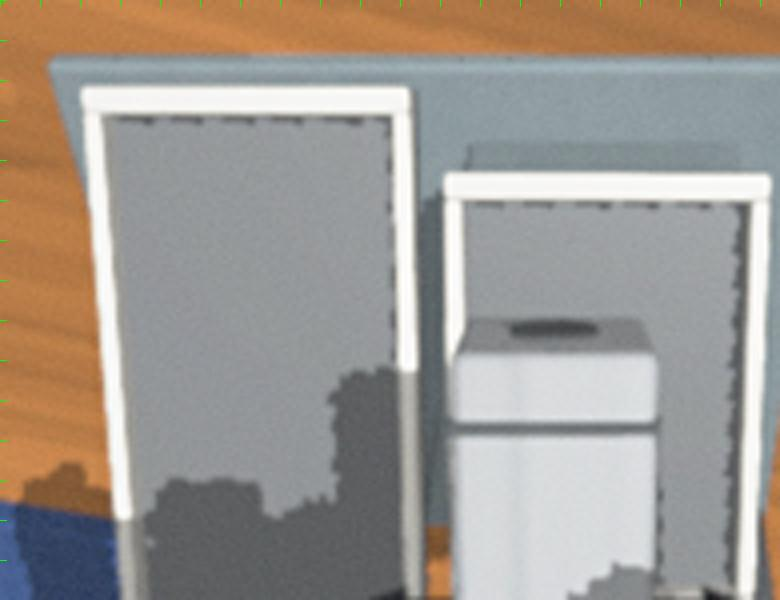

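View pics/w7.png

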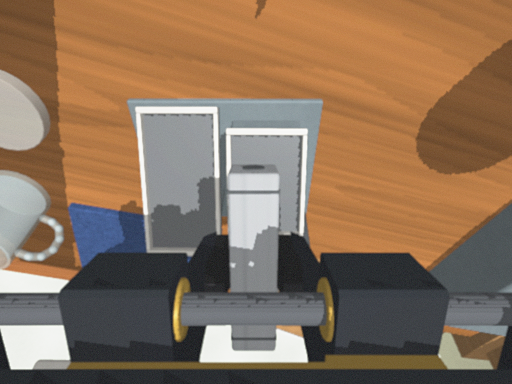

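```bash
python3 - <<'E'
from h import *
crop("pics/w7.png","pics/a.png",125,200,100,70,7)
E
```

```text
(no output)
```

View pics/a.png

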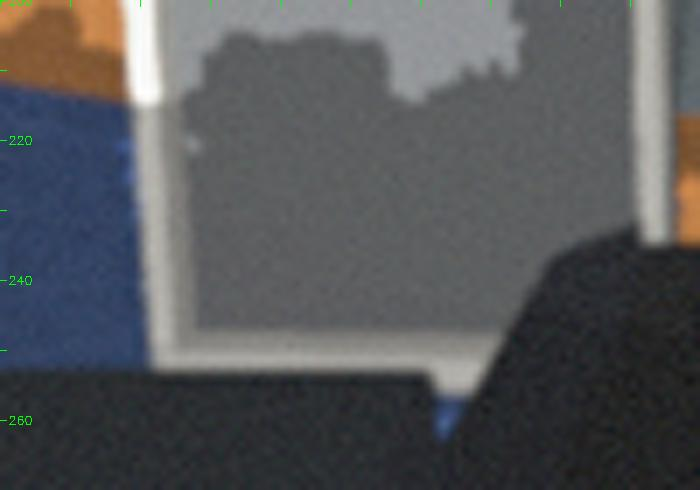

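```bash
python3 - <<'E'
from h import *
import pickle
from scipy.optimize import least_squares
d=pickle.load(open("w7.pkl","rb"));i=d["i"]
px=np.array([(82,88),(411,88),(444,175),(770,175)])/4+[115,85]
px=np.r_[px,[(147.2,256.5)]]
c30,s30=np.cos(np.pi/6),.5
def tp(a,b,yc,h=.01): return (a*c30-h*s30,yc+b,.06+a*s30+h*c30)
P=np.array([tp(-.076,-.039,-.043),tp(-.076,.039,-.043),tp(-.056,-.039,.043),tp(-.056,.039,.043),tp(.076,-.039,-.043)])
def T(p): c,s=np.cos(p[2]),np.sin(p[2]); return np.c_[p[0]+P[:,0]*c-P[:,1]*s,p[1]+P[:,0]*s+P[:,1]*c,P[:,2]+p[3]]
for free in(0,1):
    f=lambda p:(proj(i,T(np.r_[p,0] if not free else p))-px).ravel()
    o=least_squares(f,[.64,.17,.3]+[0]*free); print(o.x.round(4),o.fun.reshape(-1,2).round(1).tolist())
E
```

```text
[0.6497 0.1807 0.2948] [[-0.1, 0.1], [-0.4, 0.1], [0.1, 0.0], [0.2, 0.1], [0.1, -0.5]]
[6.495e-01 1.808e-01 2.950e-01 3.000e-04] [[-0.2, 0.1], [-0.4, 0.1], [0.2, 0.0], [0.4, 0.1], [0.1, -0.3]]
```

```bash
cat >> h.py <<'E'
yw=.2948; rk=np.array([.6497,.1807]); _c,_s=np.cos(yw),np.sin(yw)
sb=np.array([rk[0]-.043*_s,rk[1]+.043*_c,.06]); lb=np.array([rk[0]+.043*_s,rk[1]-.043*_c,.06])
nn=np.array([-.5*_c,-.5*_s,np.cos(np.pi/6)]); Rb=down(yw,np.pi/6)
E
python3 -m pendant '[[[0,-0.03,0.012,0,0,0,0],[0,-0.03,0.012,0,0,0,0],[0,0,0,0,0,0,0],[0,0,0,0,0,0,0]]]'
python3 -c "
from h import *
go(sb+nn*.08,Rb)"
```

```text
clock: 14.07
tool_pos: [0.561, 0.1875, 0.2055]
eef_rot: [-0.074, 0.495, 0.127, 0.856]
contact_force: [-0.3, -1.0, -2.8]
opening: 0.246
t 14.07 tcp [0.561  0.1875 0.2055] shift cm (tool axes now) [ 8.74  1.07 -0.09]
 rotvec now [ 0.0005 -0.0013  0.0005]  shift cm after turn [ 8.74  1.07 -0.1 ] q [-0.01  0.66 -0.68  2.2   1.89  0.51 -0.39] F [-0.3 -1.  -2.8] op 21.7
```

```bash
python3 -m pendant '[[[0,0,0,0,0.5,-0.05,0],[0,0,0,1,0.57,0,0],[0,0,0,1.5,0,0,0],[0,0,0,1.5,0,0,0],[0,0,0,1.5,0,0,0],[0,0,0,1,0,0,0],[0,0,0,0,0,0,0],[0,0,0,0,0,0,0]]]'
python3 look.py w8
python3 -c "
from h import *
go(sb+nn*.0035,Rb)"
```

```text
clock: 14.73
tool_pos: [0.5888, 0.2082, 0.1488]
eef_rot: [-0.074, 0.495, 0.128, 0.856]
contact_force: [-0.7, -0.2, -1.8]
opening: 0.247
t 14.78 tcp [0.5888 0.2081 0.1494] shift cm (tool axes now) [ 9.91 -0.1  -0.12]
 rotvec now [ 0.0009  0.0004 -0.0005]  shift cm after turn [ 9.91 -0.1  -0.11] q [-0.03  0.81 -0.69  2.15  2.01  0.61 -0.47] F [-0.3  0.2 -2. ] op 21.4
```

View pics/w8.png

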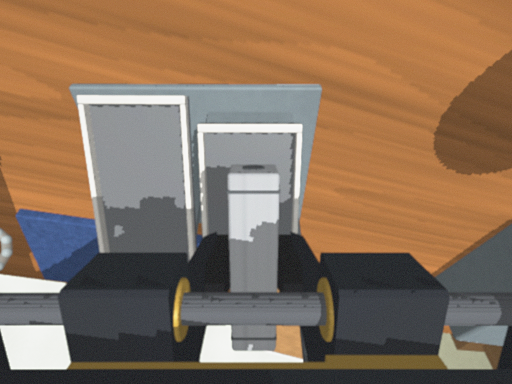

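```bash
python3 -m pendant '[[[0,0,0,1.5,-0.1,-0.06,0],[0,0,0,2,0,0,0],[0,0,0,2,0,0,0],[0,0,0,1.5,0,0,0],[0,0,0,1,0,0,0],[0,0,0,0.8,0,0,0],[0,0,0,0,0,0,0],[0,0,0,0,0,0,0]]]'
python3 look.py w9
python3 -c "
from h import *
go(sb+nn*.0035,Rb)"
```

```text
clock: 15.45
tool_pos: [0.6308, 0.2194, 0.0733]
eef_rot: [-0.074, 0.494, 0.128, 0.857]
contact_force: [-0.7, -0.9, -1.4]
opening: 0.246
t 15.5 tcp [0.6308 0.2195 0.0736] shift cm (tool axes now) [ 1.17  0.04 -0.09]
 rotvec now [ 0.0009  0.0012 -0.0003]  shift cm after turn [ 1.17  0.04 -0.09] q [-0.04  0.99 -0.68  2.04  2.13  0.66 -0.5 ] F [-0.6 -0.4 -2.5] op 21.5
```

View pics/w9.png

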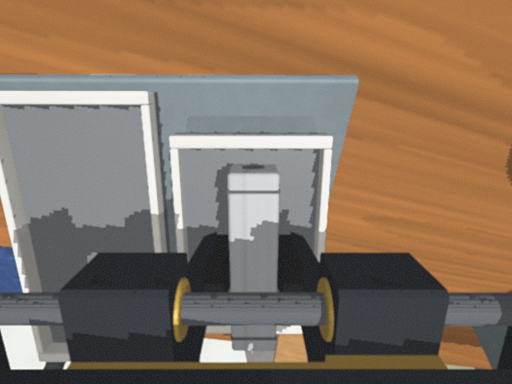

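```bash
python3 -m pendant '[[[0,0,0,0.4,-0.05,-0.05,0],[0,0,0,0.4,0,0,0],[0,0,0,0.3,0,0,0],[0,0,0,0,0,0,0],[0,0,0,0,0,0,0]]]'
python3 -c "
from h import *
go(sb+nn*.0035,Rb)"
```

```text
clock: 15.92
tool_pos: [0.6361, 0.2202, 0.0634]
eef_rot: [-0.074, 0.494, 0.127, 0.857]
contact_force: [-1.4, -1.5, 1.2]
opening: 0.242
t 15.92 tcp [0.6361 0.2202 0.0634] shift cm (tool axes now) [ 0.02  0.12 -0.03]
 rotvec now [0.0007 0.0011 0.0003]  shift cm after turn [ 0.02  0.12 -0.03] q [-0.04  1.01 -0.68  2.03  2.14  0.67 -0.5 ] F [-1.4 -1.5  1.2] op 21.4
```

```bash
python3 -m pendant '[[[0,0,0,0,0,0,2.4],[0,0,0,0,0,0,2.6],[0,0,0,0,0,0,2.9],[0,0,0,0,0,0,3.1],[0,0,0,0,0,0,3.1],[0,0,0,0,0,0,3.1],[0,0,0,0,0,0,3.1]]]'
python3 look.py w10
python3 -c "
from h import *
go(sb+nn*.0035,Rb)"
```

```text
clock: 16.5
tool_pos: [0.636, 0.2203, 0.0631]
eef_rot: [-0.074, 0.494, 0.127, 0.857]
contact_force: [-0.1, 0.0, -0.5]
opening: 0.352
t 16.55 tcp [0.636  0.2203 0.0631] shift cm (tool axes now) [-0.    0.11 -0.01]
 rotvec now [0.0006 0.0006 0.    ]  shift cm after turn [-0.    0.11 -0.01] q [-0.04  1.01 -0.68  2.03  2.14  0.67 -0.5 ] F [ 0.2 -1.  -0. ] op 30.9
```

View pics/w10.png

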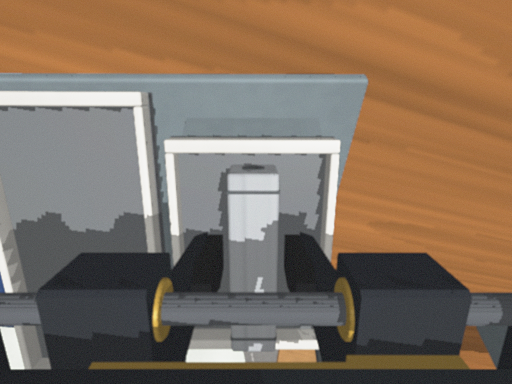

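The short bar lies in its tray, released and centred. I'll back out square to the floor and check.

```bash
python3 -m pendant '[[[0,0,0,-0.7,0,0,3.1],[0,0,0,-1.5,0,0,3.1],[0,0,0,-2.5,0,0,3.1],[0,0,0,-3,0,0,3.1],[0,0,0,-3,0,0,3.1],[0,0,0,-3,0,0,3.1],[0,0,0,-3,0,0,6],[0,0,0,0,0,0,8.8],[0,0,0,0,0,0,8.8]]]'
python3 look.py w11
python3 -c "
from h import *
go([.4469,-.312,.14],down(-.585)); go([.53,-.12,.22],down(-.585))"
```

```text
clock: 17.3
tool_pos: [0.556, 0.1961, 0.2097]
eef_rot: [-0.074, 0.493, 0.127, 0.858]
contact_force: [0.2, -0.1, -0.3]
opening: 0.561
t 17.35 tcp [0.5562 0.1959 0.2084] shift cm (tool axes now) [ -6.71 -45.4  -25.28]
 rotvec now [ 0.8595  0.4915 -0.2302]  shift cm after turn [  6.84 -48.38  18.93] q [-0.03  0.66 -0.68  2.2   1.88  0.52 -0.41] F [-0.5 -0.3 -0.4] op 53.2
t 17.35 tcp [0.5562 0.1959 0.2084] shift cm (tool axes now) [ -6.85 -29.46  -9.55]
 rotvec now [ 0.8595  0.4915 -0.2302]  shift cm after turn [ -1.16 -27.78  15.26] q [-0.03  0.66 -0.68  2.2   1.88  0.52 -0.41] F [-0.5 -0.3 -0.4] op 53.2
```

View pics/w11.png

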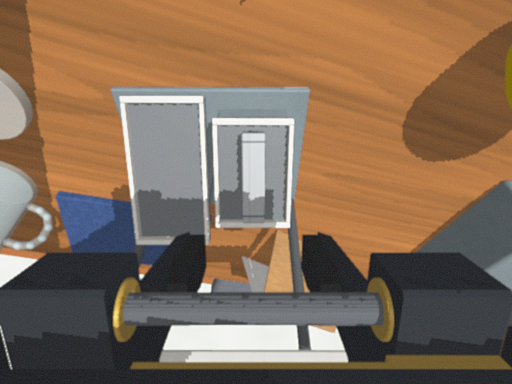

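```bash
python3 -m pendant '[[[0,0.1047,0,0,-1,-1,8.8],[0,0.1047,0,0,-1,-1,8.8],[0,0.1047,0,0,-1,-1,8.8],[0,0.1047,0,0,-1,-1,8.8],[0,0.1047,0,0,-1,-1,8.8],[0,0,0,0,0,0,8.8],[0,0,0,0,0,0,8.8]]]'
python3 -c "
from h import *
go([.448,-.308,.16],down(-.585))"
```

```text
clock: 17.93
tool_pos: [0.5425, 0.1506, 0.1911]
eef_rot: [-0.102, 0.612, 0.097, 0.779]
contact_force: [0.6, 0.3, -0.9]
opening: 0.994
t 17.93 tcp [0.5425 0.1506 0.1911] shift cm (tool axes now) [ -0.39 -41.3  -22.27]
 rotvec now [ 0.8654  0.236  -0.0637]  shift cm after turn [  3.11 -43.45  17.44] q [ 0.    0.67 -0.63  2.02  1.    0.55  0.5 ] F [ 0.6  0.3 -0.9] op 87.6
```

```bash
python3 -m pendant '[[[0.085,0.025,0,0,0,0,8.8],[0.085,0.025,0,0,0,0,8.8],[0.085,0.025,0,0,0,0,8.8],[0.085,0.025,0,0,0,0,8.8],[0.085,0.025,0,0,0,0,8.8],[0.085,0.025,0,0,0,0,8.8],[0.085,0.025,0,0,0,0,8.8],[0.085,0.025,0,0,0,0,8.8],[0.085,0.025,0,0,0,0,8.8],[0.085,0.025,0,0,0,0,8.8]]]'
python3 -c "
from h import *
go([.448,-.308,.16],down(-.585))"
```

```text
clock: 18.77
tool_pos: [0.5415, 0.1507, 0.1914]
eef_rot: [0.216, 0.686, -0.178, 0.672]
contact_force: [-0.3, 0.3, 0.1]
opening: 1.0
t 18.77 tcp [0.5415 0.1507 0.1914] shift cm (tool axes now) [  0.55 -43.85  16.67]
 rotvec now [ 0.0213 -0.0352 -0.0456]  shift cm after turn [  3.14 -43.4   17.53] q [ 0.04  0.73 -0.62  1.8   0.51  0.76  0.18] F [-0.3  0.3  0.1] op 88.1
```

```bash
python3 -m pendant '[[[0.02,-0.035,-0.045,0,0,0,8.8],[0,0,0,0.3,-3.94,1.6,8.8],[0,0,0,0.3,-3.94,1.6,8.8],[0,0,0,0.3,-3.94,1.6,8.8],[0,0,0,0.3,-3.94,1.6,8.8],[0,0,0,0.3,-3.94,1.6,8.8],[0,0,0,0.3,-3.94,1.6,8.8],[0,0,0,0.3,-3.94,1.6,8.8],[0,0,0,0.3,-3.94,1.6,8.8],[0,0,0,0.3,-3.94,1.6,8.8]]]'
python3 -m pendant '[[[0,0,0,0.4,-3.94,1.6,8.8],[0,0,0,0,-3.94,1.6,8.8],[0,0,0,0,0,0,8.8],[0,0,0,0,0,0,8.8]]]'
python3 -c "
from h import *
go([.448,-.308,.15],down(-.585))"
```

```text
clock: 19.6
tool_pos: [0.4686, -0.218, 0.1642]
eef_rot: [0.202, 0.678, -0.202, 0.678]
contact_force: [0.8, 0.2, -0.8]
opening: 1.002
clock: 19.93
tool_pos: [0.4517, -0.3008, 0.1596]
eef_rot: [0.204, 0.677, -0.205, 0.676]
contact_force: [-0.0, 0.9, 1.3]
opening: 1.0
t 19.93 tcp [ 0.4517 -0.3008  0.1596] shift cm (tool axes now) [ 0.96 -0.81  0.09]
 rotvec now [-0.0012 -0.0011  0.001 ]  shift cm after turn [ 0.96 -0.81  0.09] q [ 0.86  0.76 -0.61  1.88  0.65  0.72  0.86] F [-0.   0.9  1.3] op 88.1
```

```bash
python3 -m pendant '[[[0,0,0,0.5,-0.4,0,8.8],[0,0,0,0.5,-0.4,0,8.8],[0,0,0,0,0,0,8.8],[0,0,0,0,0,0,8.8],[0,0,0,0,0,0,8.8]]]'
python3 avg.py; python3 look.py w12
python3 - <<'E'
from h import *
import pickle
i=pickle.load(open("w12.pkl","rb"))["i"]
im=cv2.imread("pics/w12.png"); c,s=np.cos(-.585),np.sin(-.585)
for z in(0,.022):
    P=[(.448+a*.065*c-b*.011*s,-.308+a*.065*s+b*.011*c,z) for a,b in((1,1),(1,-1),(-1,-1),(-1,1))]
    print(proj(i,P).round(1).tolist())
crop("pics/w12.png","pics/a.png",200,95,110,145,4)
E
```

```text
clock: 20.35
tool_pos: [0.4496, -0.3033, 0.1509]
eef_rot: [0.202, 0.678, -0.201, 0.677]
contact_force: [0.7, -0.2, -0.8]
opening: 0.998
[ 0.4496 -0.3038  0.1511] [0.0001 0.0003 0.0001]
[-0.146   0.0004 -0.0728] [0. 0. 0.]
[[ 2.000e-04  5.470e-01  8.372e-01]
 [ 2.600e-03  8.372e-01 -5.470e-01]
 [-1.000e+00  2.300e-03 -1.300e-03]]
[[258.5, 243.7], [237.1, 243.6], [236.0, 113.3], [260.1, 113.5]]
[[258.9, 253.5], [236.1, 253.4], [234.8, 114.1], [260.7, 114.2]]
```

View pics/w12.png

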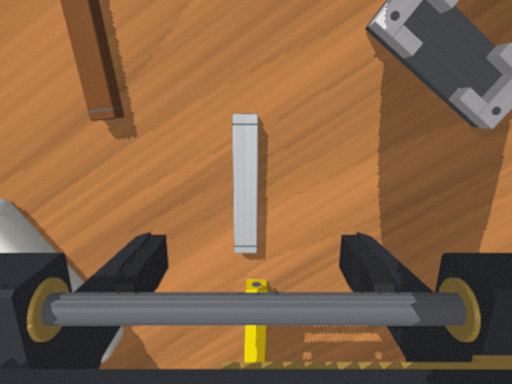

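View pics/a.png

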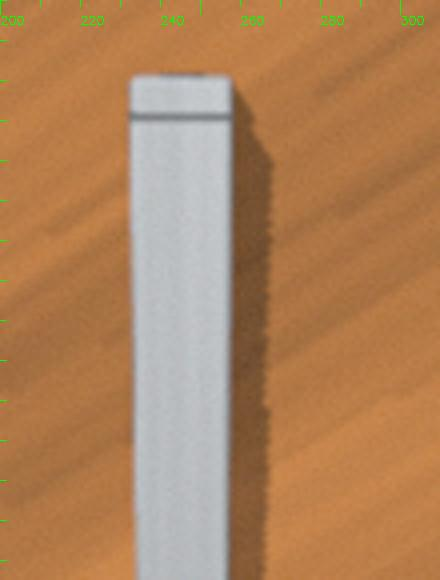

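```bash
python3 -m pendant '[[[0,0,0,2,-0.3,0.05,8.8],[0,0,0,2.5,-0.3,0,8.8],[0,0,0,2.5,0,0,8.8],[0,0,0,2.5,0,0,8.8],[0,0,0,2,0,0,8.8],[0,0,0,1.5,0,0,8.8],[0,0,0,1,0,0,8.8],[0,0,0,0.5,0,0,8.8],[0,0,0,0,0,0,8.8],[0,0,0,0,0,0,8.8]]]'
python3 -c "
from h import *
go([.4465,-.3093,.0035],down(-.585))"
```

```text
clock: 21.53
tool_pos: [0.4467, -0.3093, 0.0064]
eef_rot: [0.203, 0.678, -0.201, 0.678]
contact_force: [0.2, -0.1, -0.6]
opening: 1.0
t 21.53 tcp [ 0.4467 -0.3093  0.0064] shift cm (tool axes now) [ 0.29 -0.01 -0.01]
 rotvec now [ 0.0052 -0.0009 -0.0023]  shift cm after turn [ 0.29 -0.   -0.02] q [ 0.74  0.98 -0.37  1.94  0.89  0.4   0.67] F [ 0.2 -0.1 -0.6] op 88.1
```

```bash
python3 -m pendant '[[[0,0,0,0.25,0,0,8.8],[0,0,0,0,0,0,0],[0,0,0,0,0,0,0],[0,0,0,0,0,0,0],[0,0,0,0,0,0,0],[0,0,0,0,0,0,0],[0,0,0,0,0,0,0],[0,0,0,0,0,0,0],[0,0,0,0,0,0,0],[0,0,0,0,0,0,0]]]' 55
python3 -m pendant '[[[0,0,0,0,0,0,0],[0,0,0,-1,0,0,0],[0,0,0,-2,0,0,0],[0,0,0,-3,0,0,0],[0,0,0,-3,0,0,0],[0,0,0,-3,0,0,0],[0,0,0,-3,0,0,0],[0,0,0,-2,0,0,0],[0,0,0,0,0,0,0]]]'
python3 look.py w13
python3 - <<'E'
from h import *
go(sb*0+[.5,-.1,.22],down(yw)); go(lb+nn*.16,down(yw))
i=wrist_tool(eyes.camera_info("wrist"))
for dz in(-.003,0,.003):
    P=[(x,y,dz+a) for a in(-.065,.065) for x in(-.019,.003) for y in(-.011,.011)]
    print(dz,proj(i,P).round(1).tolist())
E
```

```text
clock: 22.37
tool_pos: [0.4463, -0.3092, 0.0034]
eef_rot: [0.203, 0.678, -0.201, 0.677]
contact_force: [0.7, 0.6, -0.2]
opening: 0.343
clock: 23.12
tool_pos: [0.4483, -0.3103, 0.1777]
eef_rot: [0.203, 0.675, -0.202, 0.68]
contact_force: [1.2, -1.1, -2.5]
opening: 0.247
t 23.17 tcp [ 0.4471 -0.3101  0.1754] shift cm (tool axes now) [-4.43 20.49 -7.08]
 rotvec now [-0.8749  0.0032 -0.0013]  shift cm after turn [-4.46 18.57 11.17] q [ 0.9   0.74 -0.64  1.86  0.63  0.75  0.9 ] F [ 0.  -0.5 -4.3] op 21.6
t 23.17 tcp [ 0.4471 -0.3101  0.1754] shift cm (tool axes now) [ -2.24  43.27 -11.78]
 rotvec now [-0.8749  0.0032 -0.0013]  shift cm after turn [-2.32 36.78 25.65] q [ 0.9   0.74 -0.64  1.86  0.63  0.75  0.9 ] F [ 0.  -0.5 -4.3] op 21.6
-0.003 [[227.3, 114.6], [283.5, 114.7], [231.2, 113.0], [279.2, 113.0], [233.0, 379.3], [276.4, 379.4], [235.4, 346.9], [273.7, 347.0]]
0 [[227.5, 122.5], [283.3, 122.6], [231.3, 119.7], [279.0, 119.8], [233.1, 384.0], [276.3, 384.1], [235.5, 351.2], [273.6, 351.3]]
0.003 [[227.6, 130.2], [283.1, 130.3], [231.4, 126.3], [278.9, 126.4], [233.2, 388.6], [276.1, 388.7], [235.6, 355.5], [273.6, 355.6]]
```

View pics/w13.png

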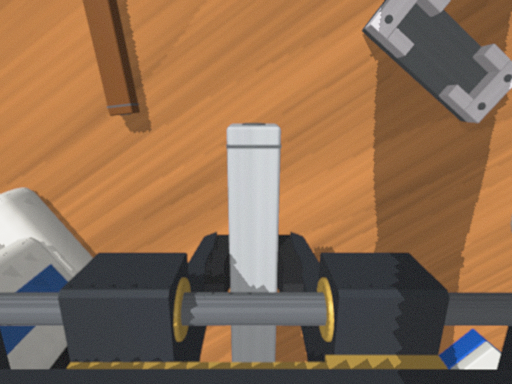

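```bash
python3 -m pendant '[[[-0.0875,0,0,-0.6,0,0,0],[-0.0875,0,0,-0.6,0,0,0],[-0.0875,0,0,-0.6,0,0,0],[-0.0875,0,0,-0.6,0,0,0],[-0.0875,0,0,-0.6,0,0,0],[-0.0875,0,0,-0.6,0,0,0],[-0.0875,0,0,-0.6,0,0,0],[-0.0875,0,0,-0.6,0,0,0],[-0.0875,0,0,-0.6,0,0,0],[-0.0875,0,0,-0.6,0,0,0]]]'
python3 -c "
from h import *
go(lb+nn*.20,down(yw))"
```

```text
clock: 24.0
tool_pos: [0.4449, -0.3095, 0.2317]
eef_rot: [-0.104, 0.7, 0.107, 0.698]
contact_force: [-0.3, 0.3, -2.7]
opening: 0.245
t 24.0 tcp [ 0.4449 -0.3095  0.2317] shift cm (tool axes now) [-2.000e-02  3.653e+01  2.403e+01]
 rotvec now [ 0.0051 -0.0024 -0.0053]  shift cm after turn [-0.15 36.66 23.84] q [ 1.06  0.74 -0.94  1.8   0.71  0.99  1.7 ] F [-0.3  0.3 -2.7] op 21.6
```

```bash
python3 -m pendant '[[[0,0,0,0,3.66,2.2,0],[0,0,0,0,3.66,2.2,0],[0,0,0,0,3.66,2.2,0],[0,0,0,0,3.66,2.2,0],[0,0,0,0,3.66,2.2,0],[0,0,0,0,3.66,2.2,0],[0,0,0,0,3.66,2.2,0],[0,0,0,0,3.66,2.2,0],[0,0,0,0,3.66,2.2,0],[0,0,0,0,3.66,2.2,0]]]'
python3 -m pendant '[[[0,-0.08,0,0,0,0,0],[0,-0.08,0,0,0,0,0],[0,-0.08,0,0,0,0,0],[0,-0.08,0,0,0,0,0],[0,-0.07,0,0,0,0,0],[0,-0.07,0,0,0,0,0],[0,-0.07,0,0,0,0,0],[0,0,0,0,0,0,0],[0,0,0,0,0,0,0]]]'
python3 -c "
from h import *
go(lb+nn*.14,Rb)"
```

```text
clock: 24.83
tool_pos: [0.5468, 0.0955, 0.2325]
eef_rot: [-0.104, 0.701, 0.105, 0.698]
contact_force: [0.7, -0.4, -2.8]
opening: 0.244
clock: 25.58
tool_pos: [0.5519, 0.0896, 0.2333]
eef_rot: [-0.082, 0.525, 0.118, 0.839]
contact_force: [0.4, -0.2, -2.6]
opening: 0.243
t 25.58 tcp [0.5519 0.0896 0.2333] shift cm (tool axes now) [6.83 1.68 2.24]
 rotvec now [-0.0008 -0.0736  0.0156]  shift cm after turn [7.   1.57 1.73] q [ 0.12  0.54 -0.54  2.19  1.55  0.28  0.09] F [ 0.4 -0.2 -2.6] op 21.4
```

```bash
python3 -m pendant '[[[0,-0.025,0.005,1,0.5,0.6,0],[0,-0.025,0.005,1,0.5,0.6,0],[0,-0.025,0.005,1,0.5,0.5,0],[0,0,0,0,0,0,0],[0,0,0,0,0,0,0],[0,0,0,0,0,0,0]]]'
python3 look.py w14
python3 -c "
from h import *
go(lb+nn*.10,Rb)"
```

```text
clock: 26.08
tool_pos: [0.5767, 0.1118, 0.2156]
eef_rot: [-0.072, 0.493, 0.126, 0.858]
contact_force: [-0.2, -0.4, -3.4]
opening: 0.245
t 26.13 tcp [0.5769 0.1118 0.216 ] shift cm (tool axes now) [ 7.99  0.2  -0.07]
 rotvec now [-0.0024  0.0049  0.0021]  shift cm after turn [ 8.    0.18 -0.03] q [ 0.17  0.64 -0.68  2.2   1.93  0.41 -0.28] F [-0.  -0.1 -2.2] op 21.6
```

View pics/w14.png

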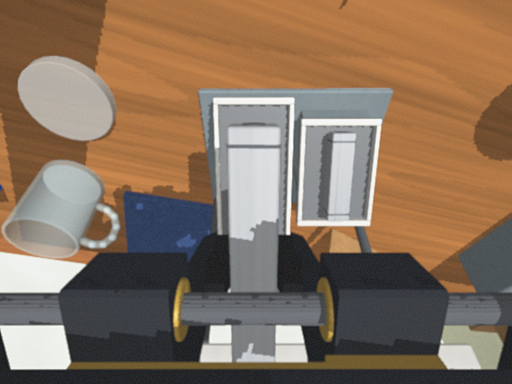

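```bash
python3 -m pendant '[[[0,0.003,0.002,1,0.1,-0.1,0],[0,0,0,1.5,0,0,0],[0,0,0,2,0,0,0],[0,0,0,2,0,0,0],[0,0,0,2,0,0,0],[0,0,0,2,0,0,0],[0,0,0,1.5,0,0,0],[0,0,0,0.5,0,0,0],[0,0,0,0,0,0,0],[0,0,0,0,0,0,0]]]'
python3 look.py w15
python3 -c "
from h import *
go(lb+nn*.0035,Rb)"
```

```text
clock: 26.97
tool_pos: [0.6358, 0.1314, 0.1075]
eef_rot: [-0.072, 0.494, 0.127, 0.857]
contact_force: [-0.4, -0.0, -2.2]
opening: 0.244
t 27.02 tcp [0.6358 0.1315 0.108 ] shift cm (tool axes now) [ 5.19  0.   -0.03]
 rotvec now [-0.0012  0.0033 -0.0007]  shift cm after turn [ 5.19  0.01 -0.01] q [ 0.15  0.92 -0.71  2.09  2.13  0.58 -0.38] F [-0.2 -0.1 -3.1] op 21.9
```

View pics/w15.png

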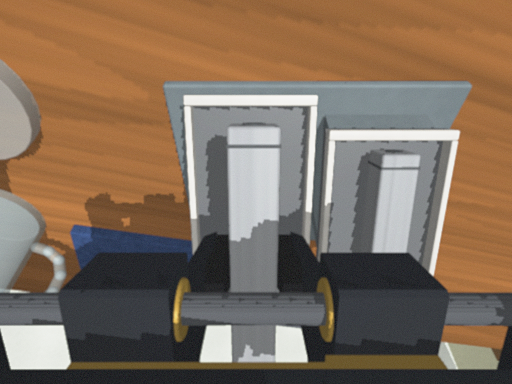

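```bash
python3 -m pendant '[[[0,0,0,1.2,-0.1,-0.1,0],[0,0,0,1.2,0,0,0],[0,0,0,1,0,0,0],[0,0,0,0.6,0,0,0],[0,0,0,0.4,0,0,0],[0,0,0,0.3,0,0,0],[0,0,0,0,0,0,0],[0,0,0,0,0,0,0]]]'
python3 -c "
from h import *
go(lb+nn*.0035,Rb)"
```

```text
clock: 27.68
tool_pos: [0.658, 0.1373, 0.0663]
eef_rot: [-0.072, 0.493, 0.127, 0.857]
contact_force: [0.5, -0.4, -2.4]
opening: 0.246
t 27.68 tcp [0.658  0.1373 0.0663] shift cm (tool axes now) [0.43 0.09 0.09]
 rotvec now [-0.0015  0.003  -0.001 ]  shift cm after turn [0.43 0.1  0.09] q [ 0.14  1.02 -0.7   2.03  2.19  0.6  -0.38] F [ 0.5 -0.4 -2.4] op 21.7
```

```bash
python3 -m pendant '[[[0,0,0,0.2,0,0,0],[0,0,0,0.2,0,0,0],[0,0,0,0,0,0,0],[0,0,0,0,0,0,0]]]'
python3 look.py w16; python3 -c "
from h import *
go(lb+nn*.0035,Rb)"
```

```text
clock: 28.02
tool_pos: [0.6599, 0.1378, 0.0635]
eef_rot: [-0.072, 0.493, 0.127, 0.858]
contact_force: [-3.3, -1.5, 4.8]
opening: 0.246
t 28.07 tcp [0.6599 0.1378 0.0636] shift cm (tool axes now) [0.1  0.1  0.05]
 rotvec now [-0.0012  0.0038 -0.0007]  shift cm after turn [0.1  0.1  0.05] q [ 0.14  1.02 -0.7   2.02  2.19  0.61 -0.38] F [-4.3 -2.2  6. ] op 21.6
```

View pics/w16.png

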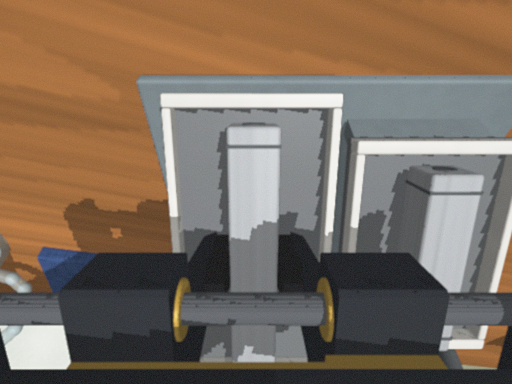

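The bar is seated, with contact force along the floor normal. Releasing.

```bash
python3 -m pendant '[[[0,0,0,-0.05,0,0,2.4],[0,0,0,0,0,0,2.6],[0,0,0,0,0,0,2.9],[0,0,0,0,0,0,3.1],[0,0,0,0,0,0,3.1],[0,0,0,0,0,0,3.1],[0,0,0,0,0,0,3.1]]]'
python3 look.py w17
python3 -c "
from h import *
go(lb+nn*.0035,Rb)"
```

```text
clock: 28.65
tool_pos: [0.6598, 0.1376, 0.0632]
eef_rot: [-0.072, 0.493, 0.127, 0.857]
contact_force: [-0.1, -0.8, -0.3]
opening: 0.356
t 28.7 tcp [0.6597 0.1376 0.0632] shift cm (tool axes now) [0.07 0.11 0.09]
 rotvec now [-0.0017  0.003  -0.0008]  shift cm after turn [0.07 0.11 0.09] q [ 0.14  1.02 -0.7   2.02  2.19  0.61 -0.38] F [-0.3  0.4 -0.4] op 30.9
```

View pics/w17.png

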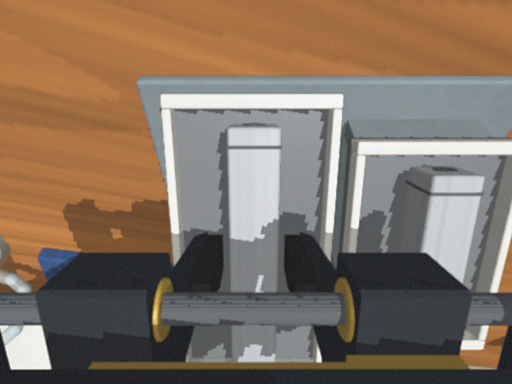

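```bash
python3 -m pendant '[[[0,0,0,-0.7,0,0,3.1],[0,0,0,-1.5,0,0,3.1],[0,0,0,-2.5,0,0,3.1],[0,0,0,-3,0,0,3.1],[0,0,0,-3,0,0,3.1],[0,0,0,-3,0,0,3.1],[0,0,0,-3,0,0,3.1],[0,0,0,-1,0,0,3.1],[0,0,0,0,0,0,3.1],[0,0,0,0,0,0,3.1]]]'
python3 look.py w18; python3 - <<'E'
from h import *
import pickle
i=pickle.load(open("w18.pkl","rb"))["i"]; im=cv2.imread("pics/w18.png")
Rm=Rb.as_matrix(); X=Rm[:,2]; Y=Rm[:,1]
for c,L in((sb,.045),(lb,.065)):
    P=[c+nn*.022+X*a*L+Y*b*.011 for a,b in((1,1),(1,-1),(-1,-1),(-1,1))]
    print(proj(i,P).round(1).tolist())
crop("pics/w18.png","pics/a.png",180,80,195,150,4)
im=eyes.snapshot("top")[:,:,::-1]; cv2.imwrite("pics/top2.png",im); crop("pics/top2.png","pics/b.png",100,60,180,200,3)
E
```

```text
clock: 29.53
tool_pos: [0.5748, 0.1115, 0.2171]
eef_rot: [-0.073, 0.493, 0.127, 0.858]
contact_force: [-0.1, 0.7, -0.4]
opening: 0.352
[[346.8, 220.4], [325.6, 220.4], [331.8, 132.6], [354.7, 132.6]]
[[263.9, 238.2], [243.1, 238.3], [241.7, 111.1], [265.1, 111.1]]
```

View pics/w18.png

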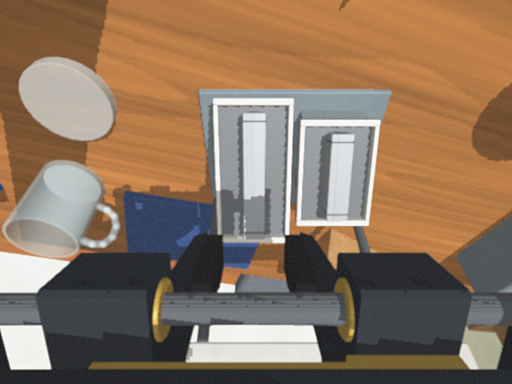

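View pics/a.png

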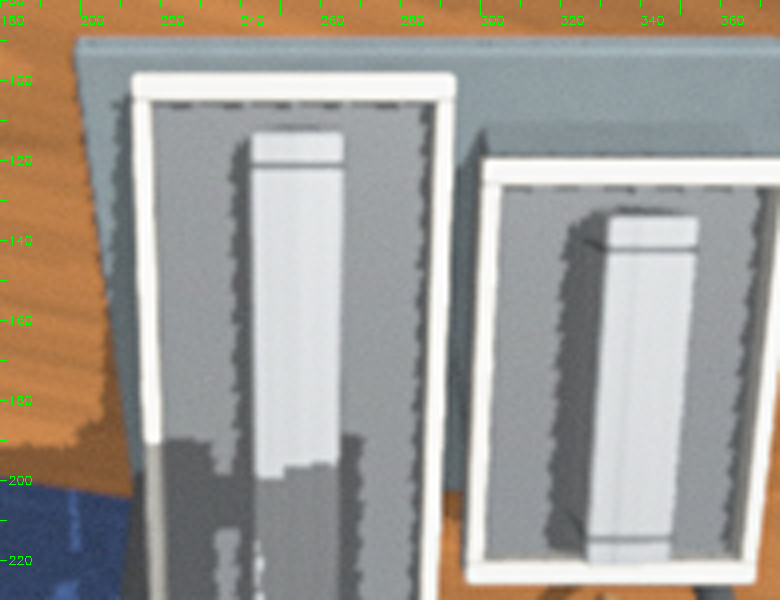

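View pics/top2.png

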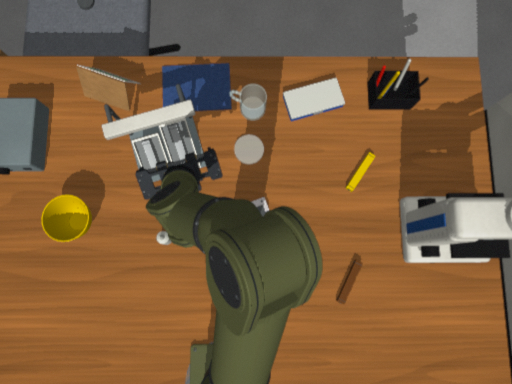

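Both bars lie flat: the short bar's low end is at row 133.5 (predicted 132.6) and the long bar's at 113 (predicted 111). The dropper (164,238), mug (252,101) and dish (249,149) are unmoved. Handing in.

```bash
python3 -c "
from h import *
print(r.finish_job())"
```

```text
the job is handed in; nothing more can be done
None
```

I handed the job in at about 29.7 s of the 67 s allowed. Both bars are in their rack compartments, and nothing in my last checks failed. The hand-in itself reports no verdict.

- **Short bar, gauge:** I laid it in the gauge slot and let go with the fingers open for over 0.5 s. The wrist picture showed clear gaps at the sides and the stop, and the force reading was down to noise.
- **Short bar, rack:** I then picked it up again, leaned the gripper back 30 degrees and laid it in the short compartment. It stayed put when released.
- **Long bar:** I laid it in the long compartment the same way and backed the gripper out about 17 cm, so it touches nothing.
- **Last checks:** The last wrist picture shows both bars lying flat, within about 2 px (about 2 mm) of the compartment middles. In the top picture the dropper bottle, mug and petri dish are where they started.
- **Disagreement:** The top camera placed the gauge and rack about 4–5 mm off from where the wrist camera did. I used the wrist camera's values, and the bars landed where those predicted.

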